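# Load a solenoid plunger into the vee jig

### The job

Load the steel plunger into the vee jig for drilling: without lifting it, roll it gently across the apron into the vee and let go so that it beds down and centres itself. Then slide it gently along the vee until its end is fully home against the stop screw, and swing the red-knobbed clamp down by feel until its rubber pad bears firmly on the plunger, without forcing it, and leave it clamped. Do not disturb the other things on the bench.

Things in the scene. Friction and masses are not known exactly. Their poses are not given: they have to be found in the camera images.
- jig: Vee jig, fixed: grey base plate 195 x 170 x 10 mm. Origin on the bench under the bottom line of the vee; y runs along the vee, x points away from the robot (yaw up to 0.25 rad), z up. Its parts are given in mm in this frame. 90 degree steel vee block, y -45 to 45: bottom line at x 0, z 32; near lip at x -13, z 45; far flank up to x 25, z 57, then flat to x 45.
- apron (a point): On the top of the jig's flat aluminium apron (z 45), 50 mm before the vee's bottom line. The apron runs from x -100 to the vee's near lip at x -13 for y -45 to 45, and from x -100 to x -30 for y -85 to -45. Along its robot-side edge, x -104 to -99, is a lip 4 mm high. Nothing stands above apron or vee but the clamp lever. The point's axes are the jig's.
- vee_seat (a point): Middle of the vee, on the axis that a bedded plunger takes (x 0, y 0, z 53.2 mm in the jig's frame; the bedded plunger's top is at z 68.2). A plunger pushed over the near lip drops about 7 mm into the vee and centres itself.
- stop_face (a point): Centre of the flat end face of the stop screw, 12 mm across, facing -y of the jig, on the bedded plunger's axis (x 0, y 58, z 53.2 mm in the jig's frame). It is held in a grey bracket at y 68 to 80, x -17 to 17, top at z 68.
- plunger: The work: plain round bar of ground steel, diameter 30, length 130 mm, 0.3 to 0.57 kg, lying on the apron parallel to the vee within 0.12 rad; it rolls freely. Origin at its middle, y along its axis toward the stop. Two thin dark rings near the -y end, which stands out free past the vee block once it is in the vee. Sliding it along the vee takes 3 to 8 N; fingers should push with less than 25 N.
- plunger_end (a point): Centre of the plunger's flat +y end face, 65 mm from its middle: the end that goes against the stop screw, 8 to 25 mm short of it at first.
- hold_down: Clamp lever, dark steel bar 10.5 mm wide with a red ball knob. Origin on its hinge axis. It swings about the jig's y; at angle 0 it lies level over the vee, pointing to the robot, its axes parallel to the jig's; it starts swung up at 1.3 to 1.55 rad (upright is 1.57). The hinge is stiff and stays where left: about 8 N at the knob swings it, either way; it holds up to 17 N of pad force.
- clamp_hinge (a point): Centre of the clamp lever's hinge axis (x 70, y 12, z 68 mm in the jig's frame), in a bracket at x 50 to 86, y -6 to 30, top at z 79.
- clamp_bar (a point): On the lever's bar, 70 mm from the hinge and 16 mm above the hinge line in the lever's frame. Here a screwed spindle carries a rubber pad 18 mm across, facing down when the lever is level. The last user left the spindle up to 6 mm further out or in (not measured): the pad meets a bedded plunger at a lever angle anywhere from -0.09 to 0.09 rad, to be found by feel.
- clamp_knob (a point): Centre of the red ball knob, diameter 24 mm: 140 mm from the hinge along the lever, 16 mm above the hinge line in the lever's frame. Pinch it across the jig's y (it turns between the fingers) or push it. Once the pad touches, the knob needs 2 N per mm more (pad: 8 N per mm). Firm is 3 to 8 N more than it took to swing the lever (6 to 16 N at the pad); over 30 N at the pad is forcing it.
- spare_plunger: Bystander: a second steel plunger, diameter 30, 130 mm, standing on end behind the jig to the right. Origin at its middle.
- solenoid_upright: Bystander: dark brown solenoid body standing on its disc, 70 mm across, 103 high, behind the jig. Origin under its middle.
- solenoid_flat: Bystander: dark brown solenoid body lying on its side, 62 x 124 x 60 mm, behind the jig. Origin under its middle.
- coil_4: Bystander: orange wound coil on a white bobbin, 42 x 46 x 53 mm, in the group at the right edge. Origin under its middle.
- coil_5: Bystander: orange wound coil on a white bobbin, 40 x 46 x 53 mm, in the group at the right edge. Origin under its middle.
- blue_pliers: Bystander: pliers with blue grips, 178 x 55 x 14 mm, lying at the left edge. Origin under their middle.
- screwdriver: Bystander: screwdriver with an orange handle, 174 mm long, 25 mm thick, lying near the robot. Origin under its middle.
- coil_tape: Bystander: roll of yellow tape, 64 mm across, 18 high, lying near the robot at the right. Origin under its middle.

How it is judged:
By the outcome, as a careful person would: the job done as asked, in the order asked, and still so for the second after the job is handed in, with the robot touching nothing.
It also fails if it takes over 72 s, if anything falls off the work surface, if the arm or the gripper's body presses on something with over 40 N, if the wrist force passes 120 N, or if a joint passes its speed limit or range.

### The arm

A 6-joint arm with a two-finger parallel gripper is mounted at the origin on a cart in front of the work surface, level with it; the furniture and walls round the work are solid. World frame = base frame: x ahead of the robot, y to its left, z up, the work surface at z = 0. Lengths are in mm, angles in rad, forces in N, time in s.
With the tool pointing down it reaches from about 400 to 925 mm from the base axis. Payload 12.5 kg.
Tool frame: the origin (TCP) lies midway between the tips of the shut fingers; the grasp point (between the pads) lies 19 mm behind it; z points along the fingers, y is the direction in which the jaws open and shut (so a half turn about z gives the same grasp; the last joint's range is limited). The gripper opens to 95 mm and grips with 3 to 60 N. Pads are 20 mm wide; open, the fingers measure 119 mm over their backs; the gripper's body (75 mm by 180 mm) begins 59 mm behind the grasp point.
Start: joints at [1.078, 0.491, 1.559, -0, 1.092, -0.106], TCP at [235.752, 578.85, 214.661] pointing down, gripper open.
Joint ranges: [-3.1, 3.1], [-0.84, 2.19], [0.05, 2.79], [-1.13, 4.28], [0.06, 2.93], [-2.69, 2.69]. Speed limits (rad/s): [2.22, 2.22, 2.79, 3.14, 3.14, 3.14].

### API

Orientations are given as [roll, pitch, yaw] about the fixed x, y, z axes, in that order (R = Rz(yaw) Ry(pitch) Rx(roll)).
In Python, from cell import env, eyes, job_done, boxes_of, regions_of gives the robot as it stands.
- The arm moves only by the tool send_rows, never from a script. Its argument "plan" is text: rows parted by semicolons, each of 5 numbers parted by spaces: the shift along the tool's x, y, z in mm, then the turn about the tool's z in rad, then the finger opening in mm, from 0 to 95.1. In form: x y z roll gripper; .... A call has 1 to 8 rows; each row shifts and turns the pose as measured when the row begins, along the tool's axes as they then stand; what a row does not reach is not made up. A row lasts 1/10 s, in which the tool goes at most 50 mm and 8.59 degrees, less where a joint would pass 70% of its speed; a pose out of reach is approached as far as the arm can. A call with a gripper value outside its range is refused whole. The fingers move at their own pace and stop on an object; the grip force is fixed at half the most. Time passes only in rows, so rows that do not move let the fingers close. It gives the time, the measured TCP pose, the force and the opening at its end, in the units of the state.
- env.state(): the state, without advancing time (a new reading comes with each control period).
- eyes.read_camera(name): name is "side" or "top"; returns a dict with "image" (384x512x3 uint8, red, green, blue), "vertical_fov" (degrees; the focal length in pixels is half the picture's height over the tangent of half this angle, whatever the lens; pixels are square), "cx", "cy" (the principal point, pixels), "k1" (the pictures are not rectified: a ray, as slopes to the right and down, at radius r is drawn at 1 + k1 r^2 times it, then the intrinsics apply), "extrinsics" (4x4, takes a point from camera to world coordinates). Camera axes: x right, y up, looking along -z (the intrinsics and any distortion apply to the point x, -y, -z); pixel columns grow to the right and rows downward; lengths in mm; the calibration is good to about 2 mm. A picture is of the moment at which its call begins. There is no depth.
- job_done(): hands the job in, once; it reports no verdict.
Trained networks look in a picture, given as the dict that the camera call returned (one of the last four; its "shot" number tells which), for a name from the list of things; names that differ only in an ending like _2 or _b are one class to them, and where a whole thing is asked for, a point or a joint stands for the part that bears it (a point fixed in the world has none). Each returns a list of dicts, best first, with "confidence" (0 to 1); they miss things now and then, are a little off and sometimes report something else, mostly with a low value. They report only what shows in the picture. A call takes as long as a camera call.
- boxes_of(target, picture): "bbox" ([left, top, width, height] in pixels, round what is visible of it).
- regions_of(target, picture): "pixels" (384x512 bool, what is visible of it) and "bbox" ([left, top, width, height] in pixels, round what is visible of it).
The state is a dict: "t": time; "joints": joint angles; "qvel": joint speeds; "tau": joint torques, N m; "eef_pos": TCP position; "tcp_rot": TCP orientation; "ft_force": force on the tool from outside, world axes, zero at the start; "moment": the same for the moment, N m; "opening": opening from 0.0 (shut) to 1.0 (fully open).
Only numpy, scipy, OpenCV 4.12 (cv2) and the standard library are available. Lean on these libraries where they do the work, as an engineer would, in place of code of your own. Each camera call takes 0.05 s, during which the arm holds its last target.

## Working session

There is one attempt and no reset: what is moved stays moved. The work goes in short steps, Python scripts to look and compute and a tool call to move; the robot and the scene stay as the last step left them, time stands still between calls to the robot, and variables do not carry over. Pictures are saved under pics/ and viewed, and the job is handed in when it is done.

Besides the shell and the picture viewer there is one more tool, called after "Request:" as name(argument=value, ...) on one line, values as JSON. send_rows: Moves the arm, as the interface text tells. Its arguments: {"type":"object","properties":{"plan":{"type":"string"}},"required":["plan"]}

```bash
ls; mkdir -p pics
cat > h.py <<'E'
import numpy as np, cv2
from cell import env, eyes, job_done, boxes_of, regions_of
def K(p):
    f=p["image"].shape[0]/2/np.tan(np.radians(p["vertical_fov"])/2)
    return np.array([[f,0,p["cx"]],[0,f,p["cy"]],[0,0,1.]])
def proj(p,X):
    X=np.atleast_2d(X).astype(float); T=np.linalg.inv(p["extrinsics"])
    c=X@T[:3,:3].T+T[:3,3]; c=c*[1,-1,-1]
    s=c[:,:2]/c[:,2:]; s=s*(1+p["k1"]*(s**2).sum(1,keepdims=True))
    k=K(p); return s*k[0,0]+[k[0,2],k[1,2]]
def ray(p,uv):
    uv=np.array(uv,float).reshape(-1,1,2)
    n=cv2.undistortPoints(uv,K(p),np.array([p["k1"],0,0,0.]),).reshape(-1,2)
    d=np.c_[n[:,0],-n[:,1],-np.ones(len(n))]@p["extrinsics"][:3,:3].T
    return p["extrinsics"][:3,3],d
def atz(p,uv,z):
    o,d=ray(p,uv); return o+d*((z-o[2])/d[:,2:])
E
python3 - <<'E'
from h import *
import pickle
s=env.state(); print(s)
for n in("top","side"):
    p=eyes.read_camera(n); pickle.dump(p,open(n+"0.pkl","wb"))
    cv2.imwrite(f"pics/{n}0.png",p["image"][:,:,::-1])
    print(n,p["vertical_fov"],p["k1"],p["extrinsics"].round(2))
    for t in("jig","plunger","hold_down","clamp_knob","stop_face","plunger_end","clamp_bar","clamp_hinge"):
        try: print(t,[(b["bbox"],round(b["confidence"],2)) for b in boxes_of(t,p)][:2])
        except Exception as e: print(t,e)
E
```

```text
pics
{'t': 0.0, 'joints': array([ 1.07839089e+00,  4.91593590e-01,  1.55947919e+00, -3.42474632e-05,
        1.09172422e+00, -1.05594908e-01]), 'qvel': array([-0.00084244,  0.00010051,  0.0005286 , -0.00027756,  0.00021096,
       -0.00028421]), 'tau': array([ 1.53056619e-03, -6.12660885e+01, -2.58183771e+01,  6.93124649e-02,
        4.81517392e-02, -1.03110629e-04]), 'eef_pos': array([235.63023112, 578.59431899, 214.03037606]), 'tcp_rot': array([-3.14039181e+00, -9.67330062e-05,  2.75479787e+00]), 'ft_force': array([-0.99461399, -1.00862979, -0.58038564]), 'moment': array([-0.06092176, -0.04839748,  0.00725969]), 'opening': 1.0019438096188333}
top 45.453473552102494 0.048593708152885544 [[ 1.00000e-02  9.80000e-01 -1.90000e-01  3.56370e+02]
 [-1.00000e+00  1.00000e-02  2.00000e-02 -2.18200e+01]
 [ 2.00000e-02  1.90000e-01  9.80000e-01  1.07967e+03]
 [ 0.00000e+00  0.00000e+00  0.00000e+00  1.00000e+00]]
jig [([166.9, 124.7, 85.3, 108.5], 0.9)]
plunger [([190.0, 196.0, 60.3, 18.3], 0.83)]
hold_down [([204.0, 125.2, 15.1, 24.3], 0.8)]
clamp_knob []
stop_face [([171.4, 124.4, 82.4, 104.5], 0.94)]
plunger_end [([191.4, 190.6, 60.3, 21.0], 0.67)]
clamp_bar [([203.8, 124.9, 13.9, 27.0], 0.6)]
clamp_hinge []
side 54.055309353932856 -0.11592584575574849 [[ 8.7000e-01  2.7000e-01 -4.1000e-01  1.8717e+02]
 [-4.9000e-01  4.5000e-01 -7.4000e-01 -6.9677e+02]
 [-2.0000e-02  8.5000e-01  5.3000e-01  5.6289e+02]
 [ 0.0000e+00  0.0000e+00  0.0000e+00  1.0000e+00]]
jig [([204.0, 126.3, 86.4, 108.9], 0.81)]
plunger [([212.0, 180.2, 28.0, 35.9], 0.96), ([201.6, 127.6, 85.7, 107.9], 0.3)]
hold_down [([259.7, 126.0, 21.0, 55.5], 0.76)]
clamp_knob [([264.5, 130.0, 15.0, 50.1], 0.64)]
stop_face [([204.4, 126.8, 84.2, 109.1], 0.57)]
plunger_end [([214.4, 180.3, 32.2, 35.5], 0.96)]
clamp_bar [([262.4, 125.7, 12.6, 53.5], 0.77), ([211.9, 180.3, 30.2, 38.6], 0.31)]
clamp_hinge [([202.9, 129.3, 88.9, 106.9], 0.96)]
```

Run:
```python
import cv2
a=cv2.imread("pics/top0.png"); cv2.imwrite("pics/t0c.png",cv2.resize(a[110:250,140:300],None,fx=5,fy=4.2*5/4.2*0.85 if 0 else 5,interpolation=cv2.INTER_CUBIC)[:600,:800] if 0 else cv2.resize(a[115:235,150:270],(600,600),interpolation=cv2.INTER_CUBIC))
b=cv2.imread("pics/side0.png"); cv2.imwrite("pics/s0c.png",cv2.resize(b[120:240,190:310],(600,600),interpolation=cv2.INTER_CUBIC))
```

```text
(no output)
```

View pics/top0.png

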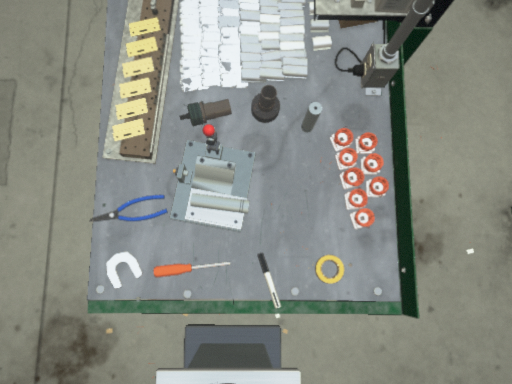

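View pics/side0.png

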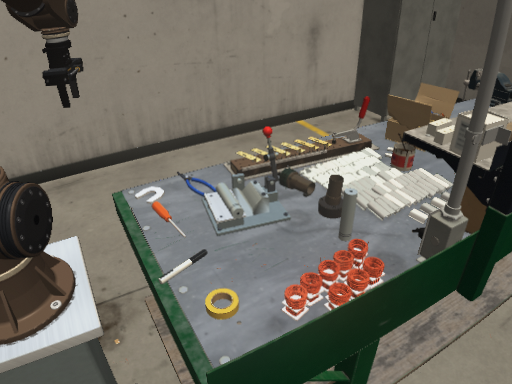

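View pics/t0c.png

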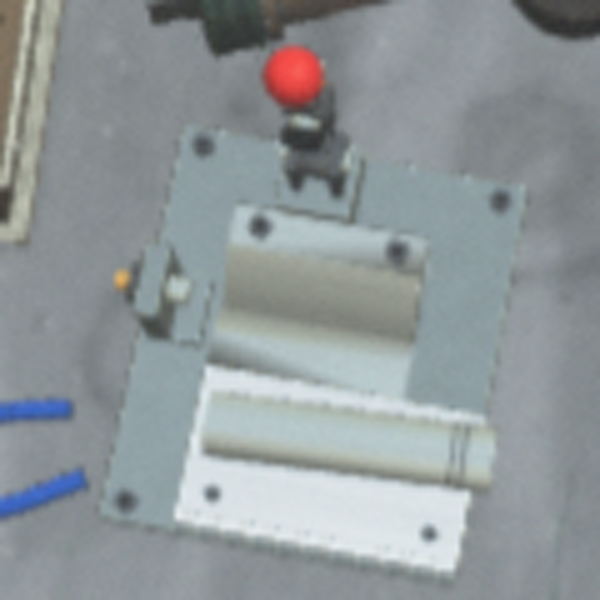

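View pics/s0c.png

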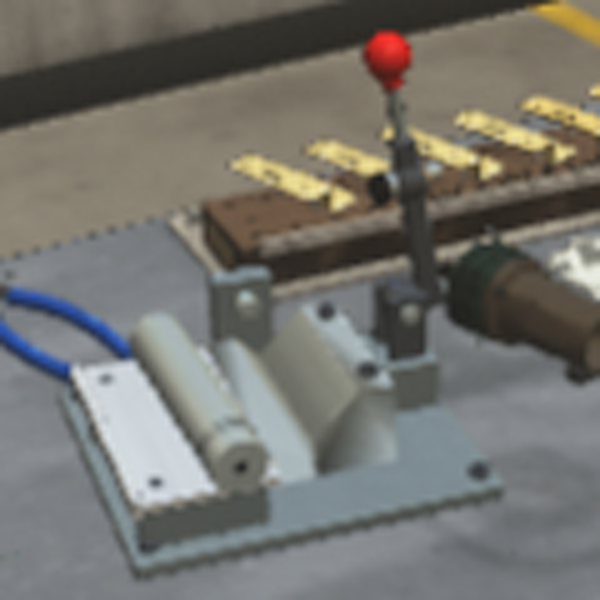

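The top view shows the jig at about (167–252, 125–233) px. The plunger is on its apron at (190–250, 196–214), with the ringed end to the right (-y). The red knob is up at (209,130). I'll fit the jig pose from its landmarks.

```bash
cat > fit.py <<'E'
from h import *
import pickle
from scipy.optimize import least_squares
P={n:pickle.load(open(n+"0.pkl","rb")) for n in("top","side")}
off={"top":(150,115),"side":(190,120)}
L={"top":[((45,45,57),(237,207)),((45,-45,57),(428,240)),((-13,45,45),(205,368)),((-104,45,47),(175,520)),((-104,-85,47),(455,576)),((-30,-85,45),(483,413))],
"side":[((45,45,57),(322,300)),((25,-45,57),(354,385)),((45,-45,57),(394,376)),((-30,-85,45),(268,490)),((-104,-85,47),(133,513)),((-104,45,49),(72,366))]}
def w(q,X):
    X=np.atleast_2d(X).astype(float); c,s=np.cos(q[2]),np.sin(q[2])
    return np.c_[c*X[:,0]-s*X[:,1]+q[0],s*X[:,0]+c*X[:,1]+q[1],X[:,2]]
def res(q,names=("top","side")):
    r=[]
    for n in names:
        X=[a for a,_ in L[n]];u=np.array([b for _,b in L[n]])/5.-.4+off[n]
        r.append(proj(P[n],w(q,X))-u)
    return np.vstack(r)
if __name__=="__main__":
    for nm in(("top",),("side",),("top","side")):
        f=least_squares(lambda q:res(q,nm).ravel(),[600,0,-.17],loss="soft_l1"); print(nm,f.x.round(3)); 
    q=f.x; print(res(q).round(1).tolist())
    np.save("q.npy",q)
    E3=[[(45,45,57),(45,-45,57),(25,-45,57),(25,45,57),(45,45,57)],[(-13,45,45),(-13,-45,45)],[(0,45,32),(0,-45,32)],[(-104,45,45),(-104,-85,45),(-30,-85,45),(-30,-45,45)],[(-17,68,68),(17,68,68),(17,80,68),(-17,80,68),(-17,68,68)],[(50,-6,79),(86,-6,79),(86,30,79),(50,30,79),(50,-6,79)]]
    # plunger from region mask + knob
    for n in P:
        p=P[n];im=cv2.resize(p["image"][off[n][1]:off[n][1]+120,off[n][0]:off[n][0]+120],(600,600),interpolation=cv2.INTER_CUBIC)[:,:,::-1].copy()
        for l in E3:
            u=(proj(p,w(q,l))+.4-off[n])*5
            cv2.polylines(im,[u.round().astype(int)],False,(0,0,255),1)
        for a in(1.3,1.4,1.5):
            k=(70-140*np.cos(a)+16*np.sin(a) ,12,68+140*np.sin(a)+16*np.cos(a))
            u=(proj(p,w(q,k))+.4-off[n])*5; cv2.circle(im,tuple(u[0].round().astype(int)),3,(255,0,0),-1); print(n,a,u)
        cv2.imwrite(f"pics/fit_{n}.png",im)
E
python3 fit.py
```

```text
('top',) [ 5.70674e+02  4.12480e+01 -1.64000e-01]
('side',) [ 5.66881e+02  3.98540e+01 -1.40000e-01]
('top', 'side') [569.612  41.334  -6.441]
[[-0.9, 0.3], [-0.4, 0.1], [1.3, -6.5], [-0.4, 2.0], [0.6, 0.3], [0.3, 1.0], [1.7, -0.5], [0.5, 0.4], [-0.1, 0.6], [2.5, -3.5], [-0.3, -2.0], [-1.5, -0.3]]
top 1.3 [[281.44040083 118.7259397 ]]
top 1.4 [[287.5527127   83.94718416]]
top 1.5 [[293.9148635   50.18985813]]
side 1.3 [[355.31689521  60.35675889]]
side 1.4 [[381.8640122  53.2408955]]
side 1.5 [[408.34506224  48.83239032]]
```

View pics/fit_top.png

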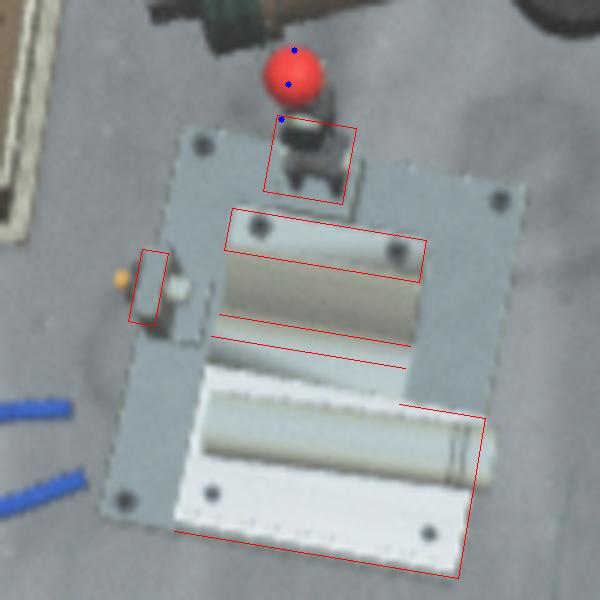

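View pics/fit_side.png

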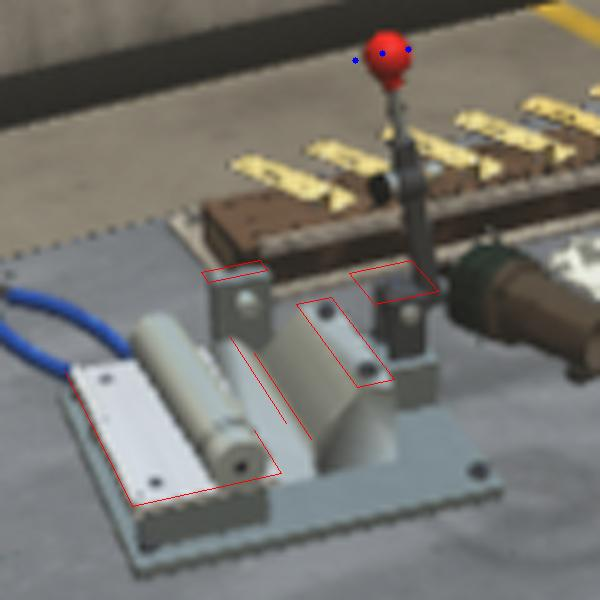

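```bash
python3 - <<'E'
import re
s=open("fit.py").read()
s=s.replace('((-13,45,45),(205,368)),((-104,45,47),(175,520))','((-30,45,45),(205,366)),((17,80,68),(143,248)),((17,68,68),(172,250)),((90,85,10),(184,127)),((90,-85,10),(527,187)),((-105,85,10),(100,515))')
s=s.replace('((-30,-85,45),(268,490)),','((17,80,68),(265,265)),((17,68,68),(272,272)),((90,-85,10),(502,493)),')
s=s.replace("[600,0,-.17],loss","[600,0,-.17],x_scale=[1,1,.01],loss")
open("fit.py","w").write(s)
E
python3 fit.py
python3 - <<'E'
from fit import *
q=np.load("q.npy")
# plunger: mask & end edges in top crop; axis z=60
p=P["top"]; 
for nm,uv in {"L_far":(207,394),"L_near":(203,456),"R_far":(495,430),"R_near":(489,488)}.items():
    u=np.array([uv])/5.-.4+off["top"]
    X=atz(p,u,60)[0]; c,s=np.cos(q[2]),np.sin(q[2]); d=X[:2]-q[:2]
    print(nm,X.round(1),"jig",(c*d[0]+s*d[1]).round(1),(-s*d[0]+c*d[1]).round(1))
# knob triangulate
o1,d1=ray(P["top"],np.array([[294.5,76]])/5-.4+off["top"]);o2,d2=ray(P["side"],np.array([[388,57]])/5-.4+off["side"])
A=np.c_[d1[0],-d2[0]];t=np.linalg.lstsq(A,o2-o1,rcond=None)[0];a,b=o1+t[0]*d1[0],o2+t[1]*d2[0]
X=(a+b)/2;d=X[:2]-q[:2];print("knob",a.round(1),b.round(1),"jig",(c*d[0]+s*d[1]).round(1),(-s*d[0]+c*d[1]).round(1),X[2])
E
```

```text
('top',) [ 5.7099e+02  4.0573e+01 -1.7000e-01]
('side',) [ 5.6864e+02  3.8417e+01 -1.6700e-01]
('top', 'side') [ 5.70517e+02  4.04590e+01 -1.69000e-01]
[[-0.3, -0.3], [0.2, -0.0], [0.2, 0.5], [0.4, -0.6], [-0.1, -0.1], [-0.6, -0.1], [0.2, 0.2], [-0.5, 1.6], [0.4, 0.2], [0.5, 1.0], [2.4, -0.4], [0.9, 0.6], [0.3, 0.8], [-0.2, -0.9], [-0.2, -0.3], [0.9, -2.6], [-0.3, -2.1], [-1.0, -0.5]]
top 1.3 [[285.12146637 116.45213105]]
top 1.4 [[291.61943132  81.75098687]]
top 1.5 [[298.36178865  48.07432556]]
side 1.3 [[358.4727864   60.91670559]]
side 1.4 [[385.14629145  53.9083257 ]]
side 1.5 [[411.75766316  49.60749721]]
L_far [534.   87.4  60. ] jig -43.9 40.2
L_near [505.8  88.4  60. ] jig -71.8 36.4
R_far [518.8 -42.3  60. ] jig -37.0 -90.3
R_near [492.5 -39.8  60. ] jig -63.4 -92.2
knob [636.5  40.9 207.3] [635.1  41.5 206.9] jig 64.2 11.7 207.05718593963488
```

View pics/fit_top.png

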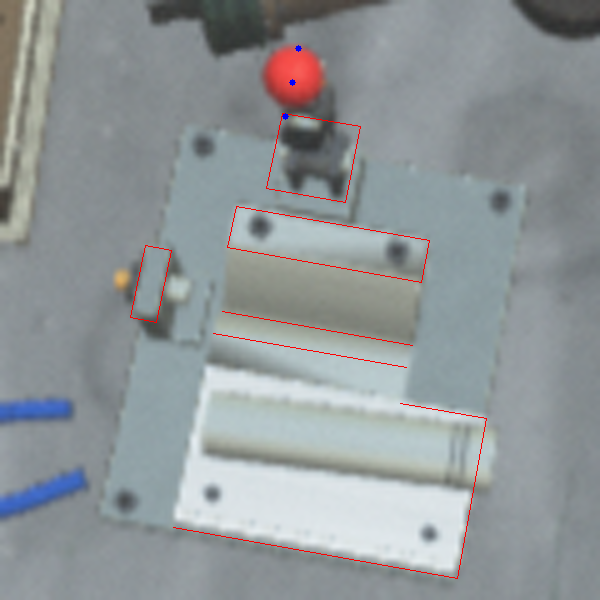

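The refit overlay matches. Jig origin is at about (570.5, 40.5) with yaw -0.169. The plunger's middle is at jig (-54, -26), tilted +0.06, and the lever is at about 1.42 rad. I'll align the tool with the jig (tool x = -jig x, tool y = jig y) and travel over the apron.

```bash
cat > st.py <<'E'
import sys
from h import *
q=np.load("q.npy"); yaw=q[2]; c,s=np.cos(yaw),np.sin(yaw)
def jig(v): return np.array([c*v[0]+s*v[1],-s*v[0]+c*v[1],v[2]])
def now():
    S=env.state(); p=jig(np.array(S["eef_pos"])-[q[0],q[1],0])
    print("t",round(S["t"],2),"jig TCP",p.round(1),"F jig",jig(S["ft_force"]).round(1),"open",round(S["opening"],3),"yawerr",round((S["tcp_rot"][2]-(np.pi+yaw)+np.pi)%(2*np.pi)-np.pi,4),"rp",np.round(S["tcp_rot"][:2],3))
    return S,p
if __name__=="__main__":
    S,p=now()
    if len(sys.argv)>3:
        d=np.array(list(map(float,sys.argv[1:4])))-p; e=(S["tcp_rot"][2]-(np.pi+yaw)+np.pi)%(2*np.pi)-np.pi
        w=np.array([c*d[0]-s*d[1],s*d[0]+c*d[1],d[2]]); a=S["tcp_rot"]
        Rm=cv2.Rodrigues(np.array([0,0,a[2]]))[0]@cv2.Rodrigues(np.array([0,a[1],0]))[0]@cv2.Rodrigues(np.array([a[0],0,0.]))[0]
        print("tool delta",(Rm.T@w).round(1),"roll",round(e,4))
E
python3 st.py -92 -26 160
```

```text
t 0.9 jig TCP [-420.5  474.4  214.7] F jig [-0.5  0.2 -0.1] open 0.998 yawerr -0.2179 rp [3.141 0.   ]
tool delta [-428.9 -417.6   54.6] roll -0.2179
```

Request:
send_rows(plan="0 0 0 -0.11 90; 0 0 0 -0.11 80; -25 -38 0 0 80; -25 -38 0 0 80; -25 -38 0 0 80; -25 -38 0 0 80; -25 -38 0 0 80; -25 -38 0 0 80")

```text
t: 1.7
eef_pos: [349.3, 326.0, 213.8]
tcp_rot: [3.139, 0.001, 2.992]
ft_force: [0.9, 0.0, -0.6]
opening: 0.841
```

```bash
python3 st.py -92 -26 100
```

```text
t 1.7 jig TCP [-266.   244.3  213.8] F jig [ 0.9  0.2 -0.6] open 0.841 yawerr 0.0193 rp [3.139e+00 1.000e-03]
tool delta [-168.7 -273.9  113.4] roll 0.0193
```

Request:
send_rows(plan="-26 -40 0 0.02 80; -26 -40 0 0 80; -26 -40 0 0 80; -26 -40 0 0 80; -26 -40 0 0 80; -20 -35 10 0 80; -10 -20 20 0 80; 0 0 20 0 80")

```text
t: 2.5
eef_pos: [471.8, 31.6, 166.2]
tcp_rot: [3.137, 0.012, 2.967]
ft_force: [0.4, -0.2, -0.6]
opening: 0.84
```

```bash
python3 st.py -92 -26 90
```

```text
t 2.5 jig TCP [-95.9 -25.3 166.2] F jig [ 0.4 -0.1 -0.6] open 0.84 yawerr -0.0059 rp [3.137 0.012]
tool delta [-2.9 -1.  76.2] roll -0.0059
```

Request:
send_rows(plan="-2 -1 25 -0.006 80; 0 0 25 0 80; 0 0 20 0 80; 0 0 0 0 80")

```text
t: 2.9
eef_pos: [474.6, 28.5, 92.5]
tcp_rot: [3.137, 0.012, 2.969]
ft_force: [0.4, 0.2, 0.9]
opening: 0.842
```

```bash
python3 st.py -92 -26 54
python3 - <<'E'
from h import *
for n,o in (("top",(150,115)),("side",(190,120))):
    p=eyes.read_camera(n); cv2.imwrite(f"pics/{n}1.png",cv2.resize(p["image"][o[1]:o[1]+120,o[0]:o[0]+120],(600,600),interpolation=cv2.INTER_CUBIC)[:,:,::-1])
E
```

```text
t 2.9 jig TCP [-92.5 -28.   92.5] F jig [0.3 0.3 0.9] open 0.842 yawerr -0.0034 rp [3.137 0.012]
tool delta [-0.1  1.8 38.6] roll -0.0034
```

View pics/side1.png

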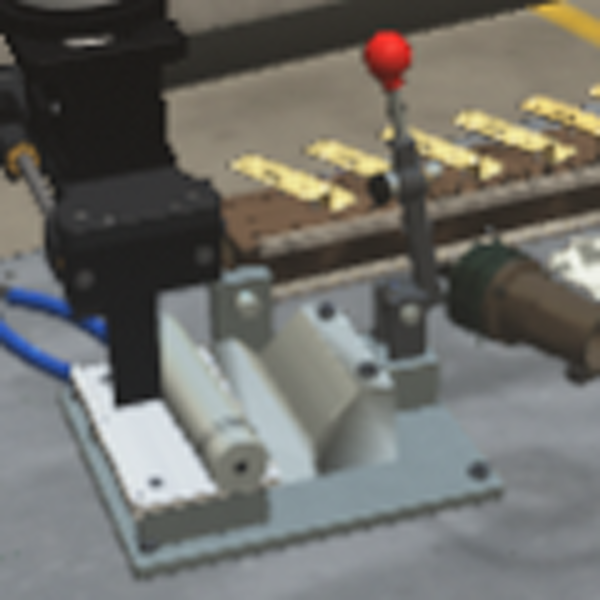

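View pics/top1.png

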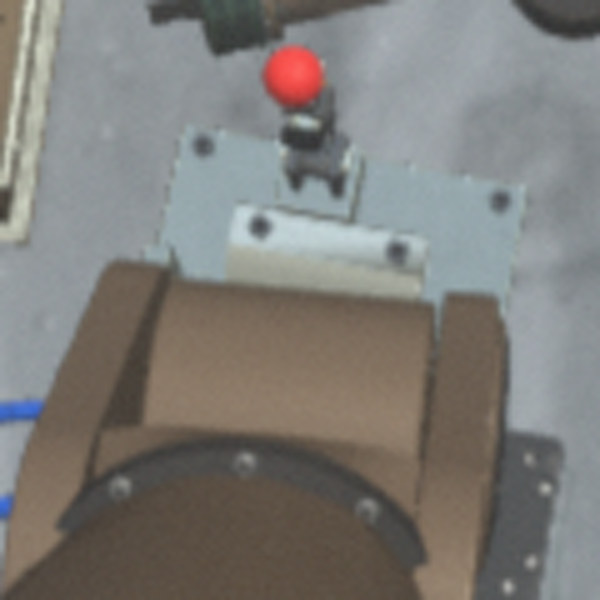

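Side view: the near finger is at (135,380), clear of the plunger at (200,400). I'll lower and start the push.

Request:
send_rows(plan="0 1 20 0 80; 0 1 16 0 80; 0 0 3 0 80; 0 0 0 0 80")

```text
t: 3.4
eef_pos: [479.5, 30.7, 59.7]
tcp_rot: [3.136, 0.023, 2.97]
ft_force: [0.5, -0.3, -0.6]
opening: 0.841
```

```bash
python3 st.py -80 -26 53
```

```text
t 3.4 jig TCP [-88.1 -24.9  59.7] F jig [ 0.5 -0.3 -0.6] open 0.841 yawerr -0.0024 rp [3.136 0.023]
tool delta [-7.9 -1.1  6.9] roll -0.0024
```

Request:
send_rows(plan="2 -1 8 0 80; 0 0 0 0 80")

```text
t: 3.6
eef_pos: [478.3, 30.1, 53.0]
tcp_rot: [3.136, 0.026, 2.971]
ft_force: [-0.5, -0.6, 0.4]
opening: 0.843
```

```bash
python3 st.py -80 -26 53
```

```text
t 3.6 jig TCP [-89.2 -25.8  53. ] F jig [-0.4 -0.7  0.4] open 0.843 yawerr -0.0021 rp [3.136 0.026]
tool delta [-9.2 -0.2  0.3] roll -0.0021
```

Now roll it with slow steps.

Request:
send_rows(plan="-3 0 0 0 80; -3 0 0 0 80; -3 0 0 0 80; -3 0 0 0 80; -3 0 0 0 80; -3 0 0 0 80")

```text
t: 4.2
eef_pos: [497.6, 26.7, 54.7]
tcp_rot: [3.136, 0.027, 2.971]
ft_force: [-0.8, -0.2, -0.8]
opening: 0.845
```

```bash
python3 st.py -40 -26 53
```

```text
t 4.2 jig TCP [-69.6 -25.8  54.7] F jig [-0.7 -0.3 -0.8] open 0.845 yawerr -0.002 rp [3.136 0.027]
tool delta [-29.6  -0.1   2.5] roll -0.002
```

Request:
send_rows(plan="-3 0 1 0 80; -3 0 1 0 80; -3 0 0 0 80; -3 0 0 0 80; -3 0 0 0 80")

```text
t: 4.7
eef_pos: [513.7, 23.9, 52.8]
tcp_rot: [3.136, 0.027, 2.971]
ft_force: [-0.5, -0.0, -0.4]
opening: 0.842
```

```bash
python3 st.py -40 -26 53;  python3 - <<'E'
from h import *
for n,o in (("side",(190,120)),):
    p=eyes.read_camera(n); cv2.imwrite(f"pics/{n}2.png",cv2.resize(p["image"][o[1]:o[1]+120,o[0]:o[0]+120],(600,600),interpolation=cv2.INTER_CUBIC)[:,:,::-1])
E
```

```text
t 4.7 jig TCP [-53.2 -25.9  52.8] F jig [-0.5 -0.1 -0.4] open 0.842 yawerr -0.002 rp [3.136 0.027]
tool delta [-13.2  -0.1   0.1] roll -0.002
```

View pics/side2.png

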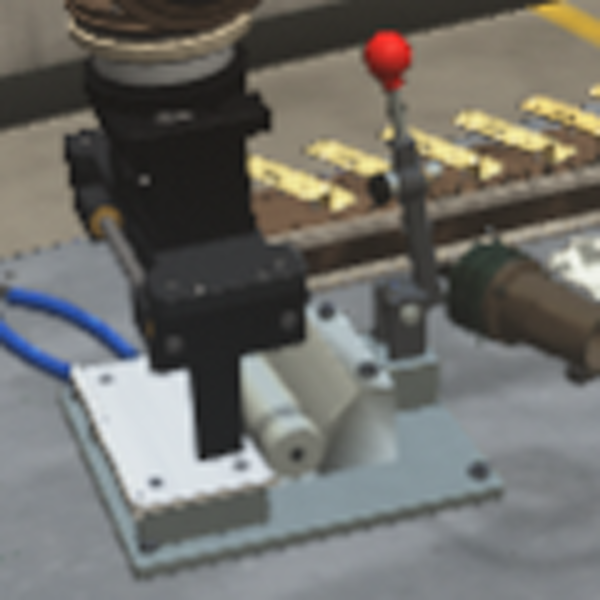

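Run:
```python
from fit import *
q=np.load("q.npy")
for x,z in((0,53.2),(-13,60),(-26,60)): 
  for y in (-86,-91): print(x,y,((proj(P["side"],w(q,[x,y,z]))+.4-off["side"])*5).round())
```

```text
0 -86 [[340. 447.]]
0 -91 [[344. 453.]]
-13 -86 [[314. 441.]]
-13 -91 [[318. 447.]]
-26 -86 [[289. 447.]]
-26 -91 [[292. 452.]]
```

The end face centre at (297,455) fits x≈-24, so the plunger is still on the apron, rolling with the fingers. Continuing slowly to the lip.

Request:
send_rows(plan="-3 0 0 0 80; -2 0 0 0 80; -2 0 0 0 80; -2 0 0 0 80; -2 0 0 0 80")

```text
t: 5.25
eef_pos: [525.8, 21.8, 53.2]
tcp_rot: [3.136, 0.027, 2.971]
ft_force: [0.3, 0.3, 1.0]
opening: 0.839
```

```bash
python3 st.py -35 -26 53;  python3 - <<'E'
from h import *
for n,o in (("side",(190,120)),):
    p=eyes.read_camera(n); cv2.imwrite(f"pics/{n}3.png",cv2.resize(p["image"][o[1]:o[1]+120,o[0]:o[0]+120],(600,600),interpolation=cv2.INTER_CUBIC)[:,:,::-1])
E
```

```text
t 5.25 jig TCP [-41.  -25.9  53.2] F jig [0.3 0.4 1. ] open 0.839 yawerr -0.0021 rp [3.136 0.027]
tool delta [-6.  -0.1  0.4] roll -0.0021
```

View pics/side3.png

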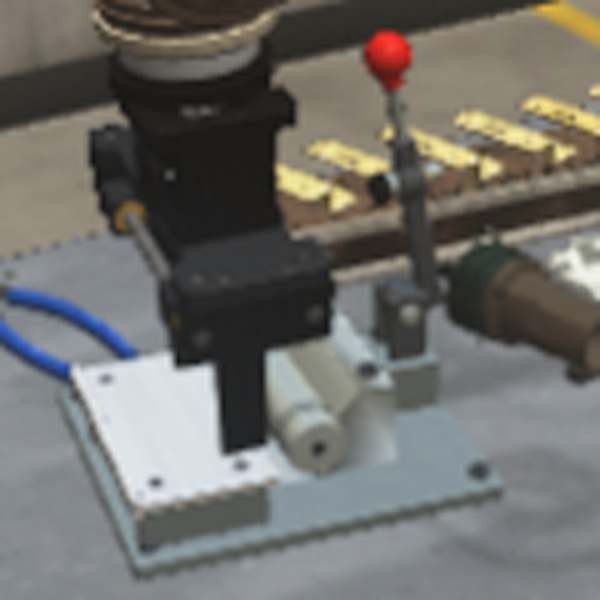

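Request:
send_rows(plan="-2 0 0 0 80; -1 0 0 0 80; -1 0 0 0 80; 0 0 0 0 80; 0 0 0 0 80")

```text
t: 5.8
eef_pos: [530.8, 20.9, 53.3]
tcp_rot: [3.136, 0.028, 2.97]
ft_force: [-0.3, -0.6, 0.8]
opening: 0.845
```

```bash
python3 st.py -35 -26 53;  python3 - <<'E'
from h import *
for n,o in (("side",(190,120)),):
    p=eyes.read_camera(n); cv2.imwrite(f"pics/{n}4.png",cv2.resize(p["image"][o[1]:o[1]+120,o[0]:o[0]+120],(600,600),interpolation=cv2.INTER_CUBIC)[:,:,::-1])
E
```

```text
t 5.8 jig TCP [-35.9 -25.9  53.3] F jig [-0.2 -0.6  0.8] open 0.845 yawerr -0.0023 rp [3.136 0.028]
tool delta [-0.8 -0.1  0.4] roll -0.0023
```

View pics/side4.png

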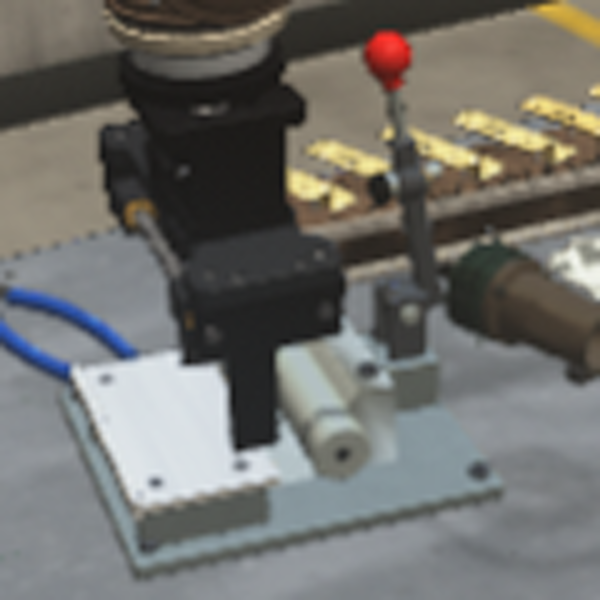

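The end face is now at (343,453), exactly the predicted bedded spot (jig 0, -91). I'll retreat, lift and close the fingers, then go to the -y end.

Request:
send_rows(plan="5 0 0 0 80; 8 0 -10 0 80; 5 0 -25 0 60; 0 0 -30 0 30; 0 -20 -10 0 0; -10 -35 0 0 0; -20 -35 0 0 0; -20 -10 0 0 0")

```text
t: 6.65
eef_pos: [536.8, -83.0, 135.7]
tcp_rot: [3.137, 0.027, 2.975]
ft_force: [-0.8, 0.6, 0.2]
opening: 0.391
```

```bash
python3 st.py 0 -122 45
```

```text
t 6.65 jig TCP [ -12.5 -127.4  135.7] F jig [-0.9  0.4  0.2] open 0.391 yawerr 0.0025 rp [3.137 0.027]
tool delta [-10.    4.9  91. ] roll 0.0025
```

Request:
send_rows(plan="-10 -2 0 0 0; 0 -2 0 0 0; 0 0 0 0 0; 0 0 0 0 0; 0 0 0 0 0; 0 0 0 0 0; 0 0 20 0 0; 0 0 20 0 0")

```text
t: 7.45
eef_pos: [546.2, -86.4, 98.5]
tcp_rot: [3.137, 0.031, 2.977]
ft_force: [0.1, -0.1, -0.2]
opening: 0.004
```

```bash
python3 st.py 0 -122 45
```

```text
t 7.45 jig TCP [  -2.7 -129.2   98.5] F jig [ 0.1 -0.1 -0.2] open 0.004 yawerr 0.0041 rp [3.137 0.031]
tool delta [-1.1  6.9 53.6] roll 0.0041
```

Request:
send_rows(plan="0 0 20 0 0; 0 0 20 0 0; 0 0 10 0 0; 0 0 0 0 0")

```text
t: 7.85
eef_pos: [546.5, -84.9, 45.2]
tcp_rot: [3.136, 0.028, 2.978]
ft_force: [0.1, 0.8, 0.0]
opening: 0.004
```

```bash
python3 st.py 0 -110 45;  python3 - <<'E'
from h import *
for n,o in (("side",(190,120)),("top",(150,115))):
    p=eyes.read_camera(n); cv2.imwrite(f"pics/{n}5.png",cv2.resize(p["image"][o[1]:o[1]+120,o[0]:o[0]+120],(600,600),interpolation=cv2.INTER_CUBIC)[:,:,::-1])
E
```

```text
t 7.85 jig TCP [  -2.6 -127.6   45.2] F jig [-0.1  0.8  0. ] open 0.004 yawerr 0.0057 rp [3.136 0.028]
tool delta [-2.7 17.6  0.3] roll 0.0057
```

View pics/side5.png

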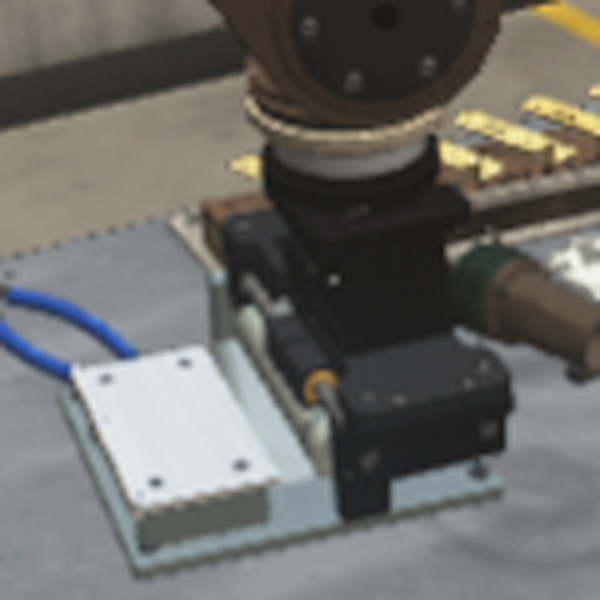

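View pics/top5.png

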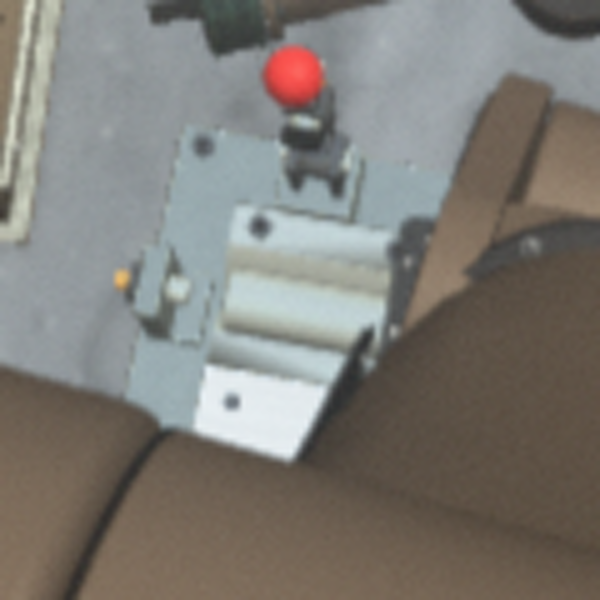

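The plunger is bedded parallel in the vee, its +y end at top crop (225,315), short of the stop at (180,290). Now push +y.

Request:
send_rows(plan="-2 6 0 0.006 0; 0 5 0 0 0; 0 4 0 0 0; 0 3 0 0 0")

```text
t: 8.35
eef_pos: [553.6, -66.6, 49.4]
tcp_rot: [3.137, 0.034, 2.971]
ft_force: [0.2, -0.3, 0.3]
opening: 0.001
```

```bash
python3 st.py 0 -84 45
```

```text
t 8.35 jig TCP [   1.4 -108.4   49.4] F jig [ 0.2 -0.3  0.3] open 0.001 yawerr -0.0012 rp [3.137 0.034]
tool delta [ 1.5 24.4  4.4] roll -0.0012
```

Request:
send_rows(plan="1 2 3 0 0; 0 2 2 0 0; 0 2 1 0 0")

```text
t: 8.65
eef_pos: [554.1, -59.6, 43.4]
tcp_rot: [3.137, 0.035, 2.972]
ft_force: [-0.2, -0.0, -0.9]
opening: 0.003
```

```bash
python3 st.py 0 -84 45
```

```text
t 8.65 jig TCP [   0.6 -101.4   43.4] F jig [-0.2 -0.1 -0.9] open 0.003 yawerr -0.0005 rp [3.137 0.035]
tool delta [ 0.5 17.4 -1.5] roll -0.0005
```

Request:
send_rows(plan="0 2 0 0 0; 0 2 0 0 0")

```text
t: 8.85
eef_pos: [554.7, -55.6, 43.1]
tcp_rot: [3.137, 0.035, 2.972]
ft_force: [-1.2, -5.9, 2.2]
opening: 0.005
```

```bash
python3 st.py 0 -84 45
```

```text
t 8.85 jig TCP [  0.5 -97.4  43.1] F jig [-0.2 -6.   2.2] open 0.005 yawerr -0.0005 rp [3.137 0.035]
tool delta [ 0.5 13.4 -1.8] roll -0.0005
```

Contact: 6 N sliding force.

Request:
send_rows(plan="0 2 0 0 0; 0 2 0 0 0; 0 2 0 0 0")

```text
t: 9.15
eef_pos: [555.7, -50.7, 43.3]
tcp_rot: [3.139, 0.035, 2.972]
ft_force: [-0.8, -3.6, 0.1]
opening: 0.003
```

Request:
send_rows(plan="0 2 0 0 0; 0 2 0 0 0")

```text
t: 9.35
eef_pos: [556.3, -47.0, 43.3]
tcp_rot: [3.139, 0.035, 2.972]
ft_force: [-1.9, -5.4, 0.3]
opening: 0.006
```

```bash
python3 st.py 0 -84 45
```

```text
t 9.35 jig TCP [  0.7 -88.6  43.3] F jig [-0.9 -5.6  0.3] open 0.006 yawerr -0.0008 rp [3.139 0.035]
tool delta [ 0.6  4.6 -1.7] roll -0.0008
```

Request:
send_rows(plan="0 1.5 0 0 0; 0 1.5 0 0 0")

```text
t: 9.55
eef_pos: [556.9, -43.8, 43.3]
tcp_rot: [3.139, 0.035, 2.972]
ft_force: [-0.4, -5.5, 0.2]
opening: -0.001
```

Request:
send_rows(plan="0 1 0 0 0")

```text
t: 9.65
eef_pos: [557.1, -42.7, 43.3]
tcp_rot: [3.139, 0.035, 2.972]
ft_force: [-0.6, -4.7, -0.7]
opening: 0.004
```

Request:
send_rows(plan="0 1 0 0 0")

```text
t: 9.75
eef_pos: [557.3, -41.6, 43.3]
tcp_rot: [3.139, 0.035, 2.972]
ft_force: [-0.8, -4.5, 0.6]
opening: 0.002
```

```bash
python3 st.py 0 -84 45
```

```text
t 9.75 jig TCP [  0.7 -83.1  43.3] F jig [-0.1 -4.5  0.6] open 0.002 yawerr -0.0007 rp [3.139 0.035]
tool delta [ 0.7 -0.9 -1.7] roll -0.0007
```

Request:
send_rows(plan="0 1 0 0 0")

```text
t: 9.85
eef_pos: [557.5, -40.5, 43.3]
tcp_rot: [3.139, 0.035, 2.972]
ft_force: [0.0, -4.4, 0.5]
opening: -0.0
```

Request:
send_rows(plan="0 1 0 0 0")

```text
t: 9.95
eef_pos: [557.6, -39.5, 43.3]
tcp_rot: [3.139, 0.035, 2.972]
ft_force: [-1.2, -4.9, -1.1]
opening: 0.005
```

Request:
send_rows(plan="0 0.7 0 0 0")

```text
t: 10.05
eef_pos: [557.8, -38.7, 43.3]
tcp_rot: [3.139, 0.035, 2.972]
ft_force: [-1.5, -3.5, -0.2]
opening: 0.005
```

Request:
send_rows(plan="0 0.7 0 0 0")

```text
t: 10.15
eef_pos: [557.9, -38.1, 43.3]
tcp_rot: [3.139, 0.035, 2.972]
ft_force: [-2.2, -11.0, 0.4]
opening: 0.003
```

Request:
send_rows(plan="0 0.7 0 0 0")

```text
t: 10.25
eef_pos: [557.9, -38.0, 43.3]
tcp_rot: [3.14, 0.035, 2.973]
ft_force: [-2.6, -15.8, 1.3]
opening: 0.005
```

Request:
send_rows(plan="0 0.7 0 0 0")

```text
t: 10.35
eef_pos: [557.9, -38.1, 43.3]
tcp_rot: [3.141, 0.035, 2.973]
ft_force: [-2.9, -11.8, -0.7]
opening: 0.007
```

```bash
python3 st.py 0 -84 45;  python3 - <<'E'
from h import *
for n,o in (("side",(190,120)),("top",(150,115))):
    p=eyes.read_camera(n); cv2.imwrite(f"pics/{n}6.png",cv2.resize(p["image"][o[1]:o[1]+120,o[0]:o[0]+120],(600,600),interpolation=cv2.INTER_CUBIC)[:,:,::-1])
E
```

```text
t 10.35 jig TCP [  0.8 -79.6  43.3] F jig [ -0.9 -12.1  -0.7] open 0.007 yawerr 0.0001 rp [3.141 0.035]
tool delta [ 0.7 -4.4 -1.7] roll 0.0001
```

View pics/top6.png

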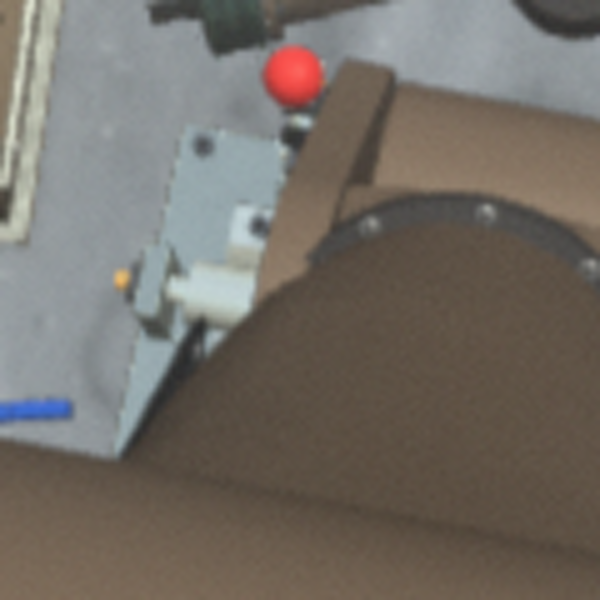

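Home: the advance stalled at y=-79.6 with the force rising from 4.5 to 12–16 N, and the top view shows the end at (187,293) meeting the stop face. Back off, rise and go to the knob.

Request:
send_rows(plan="0 -6 0 0 0; 0 -10 0 0 0; 0 -4 -20 0 0; 0 0 -35 0 20; 5 0 -40 0 50; 8 10 -40 0 60; 8 30 -20 0 60; 5 35 0 0 60")

```text
t: 11.25
eef_pos: [535.3, 18.1, 202.7]
tcp_rot: [3.137, 0.033, 2.966]
ft_force: [0.4, -0.3, 0.5]
opening: 0.367
```

```bash
python3 st.py -20 12 190;  python3 - <<'E'
from h import *
import pickle
for n,o in (("side",(190,120)),("top",(150,115))):
    p=eyes.read_camera(n);pickle.dump(p,open(n+"7.pkl","wb")); cv2.imwrite(f"pics/{n}7.png",cv2.resize(p["image"][o[1]:o[1]+120,o[0]:o[0]+120],(600,600),interpolation=cv2.INTER_CUBIC)[:,:,::-1])
E
```

```text
t 11.25 jig TCP [-30.9 -28.  202.7] F jig [ 0.5 -0.3  0.5] open 0.367 yawerr -0.0063 rp [3.137 0.033]
tool delta [-10.2  40.   13.2] roll -0.0063
```

View pics/side7.png

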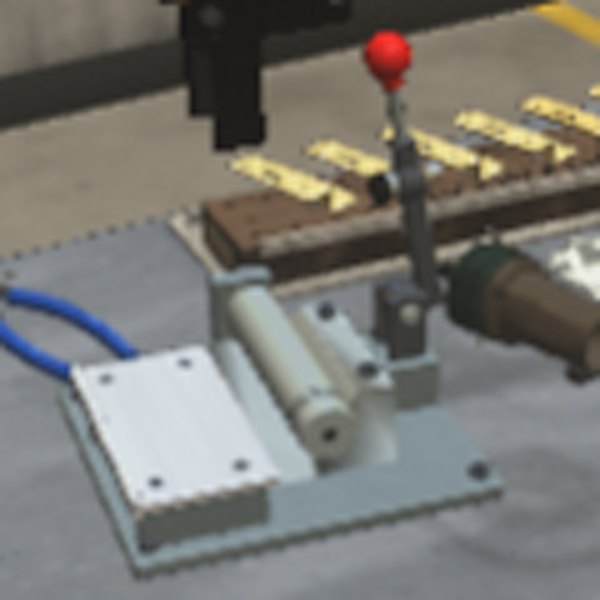

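The plunger is home: its -y end face at (329,435) matches the predicted y=-72. Next, line up with the knob.

Request:
send_rows(plan="0 20 5 -0.006 60; -2 18 4 0 60; -5 3 2 0 60; 0 0 0 0 60")

```text
t: 11.75
eef_pos: [549.2, 59.5, 189.5]
tcp_rot: [3.137, 0.029, 2.978]
ft_force: [0.0, -0.7, 0.4]
opening: 0.629
```

```bash
python3 st.py 64.5 12 189
```

```text
t 11.75 jig TCP [-24.2  15.1 189.5] F jig [ 0.2 -0.7  0.4] open 0.629 yawerr 0.0057 rp [3.137 0.029]
tool delta [-88.6  -3.7   3. ] roll 0.0057
```

Request:
send_rows(plan="-20 -3 0 0.006 60; -25 0 0 0 60; -20 0 1 0 60; -10 0 0 0 60; -5 0 0 0 60; 0 0 0 0 60")

```text
t: 12.35
eef_pos: [628.9, 36.6, 189.7]
tcp_rot: [3.137, 0.026, 2.969]
ft_force: [-0.1, -0.0, 0.2]
opening: 0.632
```

```bash
python3 st.py 64.5 12 189;  python3 - <<'E'
from h import *
import pickle
for n,o in (("side",(190,90)),("top",(150,80))):
    p=eyes.read_camera(n);pickle.dump(p,open(n+"8.pkl","wb")); cv2.imwrite(f"pics/{n}8.png",cv2.resize(p["image"][o[1]:o[1]+120,o[0]:o[0]+120],(600,600),interpolation=cv2.INTER_CUBIC)[:,:,::-1])
E
```

```text
t 12.35 jig TCP [ 58.2   6.  189.7] F jig [-0.1 -0.   0.2] open 0.632 yawerr -0.0035 rp [3.137 0.026]
tool delta [-6.2  6.1  0.9] roll -0.0035
```

View pics/side8.png

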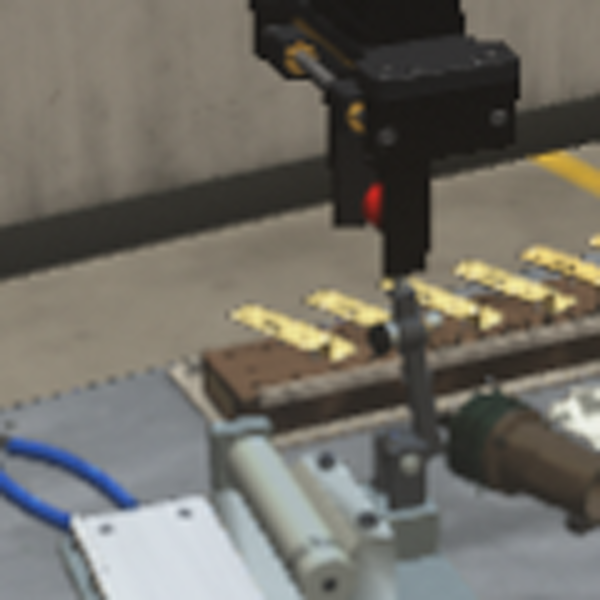

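The knob is between the fingers in the side view. Centre on it and pinch.

Request:
send_rows(plan="-4 4 0 -0.003 60; -2 2 1 0 60; 0 0 0 0 60")

```text
t: 12.75
eef_pos: [634.7, 42.8, 189.6]
tcp_rot: [3.137, 0.026, 2.974]
ft_force: [-0.6, 0.9, -0.4]
opening: 0.627
```

```bash
python3 st.py 64.5 12 189
```

```text
t 12.75 jig TCP [ 62.9  13.1 189.6] F jig [-0.8  0.8 -0.4] open 0.627 yawerr 0.0008 rp [3.137 0.026]
tool delta [-1.6 -1.1  0.6] roll 0.0008
```

Request:
send_rows(plan="-1.5 -1 0.5 0 60; 0 0 0 0 45; 0 0 0 0 35; 0 0 0 0 30")

```text
t: 13.15
eef_pos: [635.9, 41.8, 189.1]
tcp_rot: [3.137, 0.026, 2.974]
ft_force: [-0.1, -0.2, -0.1]
opening: 0.437
```

```bash
python3 st.py 64.5 12 189
```

```text
t 13.15 jig TCP [ 64.2  12.3 189.1] F jig [-0.1 -0.2 -0.1] open 0.437 yawerr 0.0016 rp [3.137 0.026]
tool delta [-0.3 -0.3  0.1] roll 0.0016
```

Request:
send_rows(plan="0 0 0 0 20; 0 0 0 0 10; 0 0 0 0 10; 0 0 0 0 10")

```text
t: 13.55
eef_pos: [635.8, 41.7, 189.1]
tcp_rot: [3.137, 0.026, 2.974]
ft_force: [-0.1, -0.3, -0.8]
opening: 0.235
```

```bash
python3 st.py 64.5 12 189
```

```text
t 13.55 jig TCP [ 64.1  12.2 189.1] F jig [-0.1 -0.3 -0.8] open 0.235 yawerr 0.0014 rp [3.137 0.026]
tool delta [-0.4 -0.2  0.1] roll 0.0014
```

Request:
send_rows(plan="0 0 0 0 10; 0 0 0 0 10")

```text
t: 13.75
eef_pos: [635.8, 41.7, 189.1]
tcp_rot: [3.137, 0.026, 2.974]
ft_force: [0.4, -0.1, 0.0]
opening: 0.24
```

```bash
python3 st.py 64.5 12 189
python3 - <<'E'
from h import *
import pickle
for n,o in (("side",(190,90)),("top",(150,80))):
    p=eyes.read_camera(n);pickle.dump(p,open(n+"9.pkl","wb")); cv2.imwrite(f"pics/{n}9.png",cv2.resize(p["image"][o[1]:o[1]+120,o[0]:o[0]+120],(600,600),interpolation=cv2.INTER_CUBIC)[:,:,::-1])
E
```

```text
t 13.75 jig TCP [ 64.1  12.2 189.1] F jig [ 0.4 -0.   0. ] open 0.24 yawerr 0.0015 rp [3.137 0.026]
tool delta [-0.4 -0.2  0.2] roll 0.0015
```

View pics/side9.png

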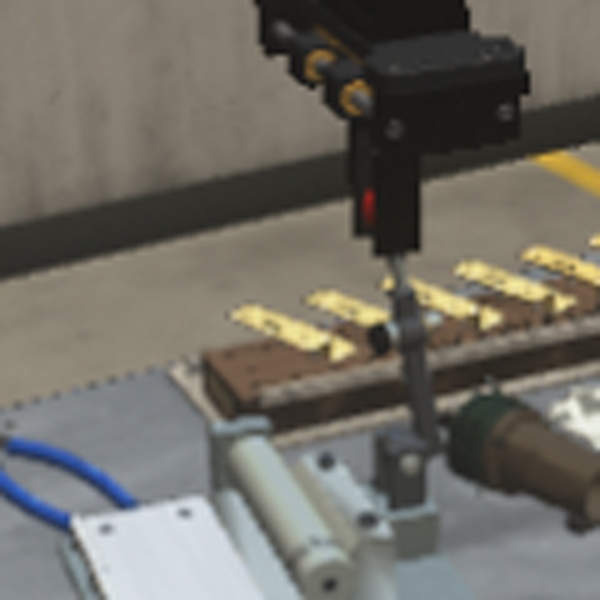

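Gripped at 22.8 mm on the ball. Plan the arc steps.

```bash
cat > arc.py <<'E'
import sys
from st import *
S,p=now()
n=int(sys.argv[1]); da=float(sys.argv[2])
k=p+[0,0,19]; v=k-[70,12,68]
ph=np.arctan2(v[2],-v[0]); r=np.hypot(v[0],v[2]); print("lever a",round(ph-.1138,3),"r",r.round(1))
a=S["tcp_rot"]
Rm=cv2.Rodrigues(np.array([0,0,a[2]]))[0]@cv2.Rodrigues(np.array([0,a[1],0]))[0]@cv2.Rodrigues(np.array([a[0],0,0.]))[0]
pos=lambda f,rr:np.array([70-rr*np.cos(f),12,68+rr*np.sin(f)-19])
prev=p
for i in range(1,n+1):
    t=pos(ph-da*i,140.9); d=t-prev; prev=t
    w=np.array([c*d[0]-s*d[1],s*d[0]+c*d[1],d[2]]); print((Rm.T@w).round(1))
E
python3 arc.py 8 0.06
```

```text
t 13.85 jig TCP [ 64.1  12.2 189.1] F jig [ 0.2  1.  -0.3] open 0.237 yawerr 0.0014 rp [3.137 0.026]
lever a 1.415 r 140.3
[ 8.5 -0.2 -0.2]
[8.4 0.  0.9]
[8.3 0.  1.4]
[8.2 0.  1.9]
[8.1 0.  2.4]
[ 8.  -0.   2.9]
[ 7.8 -0.   3.3]
[ 7.6 -0.   3.8]
```

Request:
send_rows(plan="4 0 0.2 0 10; 8 0 0.8 0 10; 8 0 1.3 0 10")

```text
t: 14.15
eef_pos: [621.4, 44.3, 187.6]
tcp_rot: [3.136, 0.04, 2.974]
ft_force: [9.2, -1.5, 0.6]
opening: 0.24
```

```bash
python3 arc.py 6 0.06
```

```text
t 14.15 jig TCP [ 49.5  12.4 187.6] F jig [9.4 0.1 0.6] open 0.24 yawerr 0.0009 rp [3.136 0.04 ]
lever a 1.31 r 140.1
[ 8.5 -0.4  0.3]
[ 8.3 -0.   1.7]
[ 8.2 -0.   2.1]
[ 8.  -0.   2.6]
[ 7.9 -0.   3.1]
[ 7.7 -0.   3.6]
```

Request:
send_rows(plan="8.5 -0.2 0.8 0 10; 8.3 0 1.7 0 10; 8.2 0 2.1 0 10; 8 0 2.6 0 10; 8 0 3.1 0 10")

```text
t: 14.65
eef_pos: [591.2, 49.8, 179.7]
tcp_rot: [3.133, 0.07, 2.973]
ft_force: [7.8, -2.3, 6.9]
opening: 0.236
```

```bash
python3 arc.py 6 0.06
```

```text
t 14.65 jig TCP [ 18.8  12.7 179.7] F jig [ 8.1 -1.   6.9] open 0.236 yawerr 0.0001 rp [3.133 0.07 ]
lever a 1.084 r 140.4
[ 8.1 -0.7  2.2]
[ 7.8 -0.   3.2]
[ 7.6 -0.   3.7]
[ 7.4 -0.   4.1]
[ 7.1 -0.   4.6]
[ 6.8 -0.   5. ]
```

```bash
python3 - <<'E'
s=open("arc.py").read()
s=s.replace("S,p=now()\n","""S,p=now()
a=S["tcp_rot"]
Rm=cv2.Rodrigues(np.array([0,0,a[2]]))[0]@cv2.Rodrigues(np.array([0,a[1],0]))[0]@cv2.Rodrigues(np.array([a[0],0,0.]))[0]
p=p-19*jig(Rm[:,2])
""").replace("k=p+[0,0,19]","k=p").replace("np.sin(f)-19","np.sin(f)")
open("arc.py","w").write(s)
E
python3 arc.py 6 0.08
```

```text
t 14.65 jig TCP [ 18.8  12.7 179.7] F jig [ 8.1 -1.   6.9] open 0.236 yawerr 0.0001 rp [3.133 0.07 ]
lever a 1.075 r 140.8
[10.6 -0.5  3.8]
[10.2 -0.   4.7]
[ 9.8 -0.   5.5]
[ 9.4 -0.1  6.3]
[ 8.8 -0.1  7. ]
[ 8.2 -0.1  7.7]
```

Request:
send_rows(plan="10.6 -0.5 3.8 0 10; 10.2 0 4.7 0 10; 9.8 0 5.5 0 10; 9.4 0 6.3 0 10")

```text
t: 15.05
eef_pos: [561.4, 55.2, 163.7]
tcp_rot: [3.13, 0.098, 2.972]
ft_force: [-2.1, -2.6, 19.9]
opening: 0.233
```

```bash
python3 arc.py 6 0.08
```

```text
t 15.05 jig TCP [-11.5  13.  163.7] F jig [-1.7 -2.9 19.9] open 0.233 yawerr -0.0003 rp [3.13  0.098]
lever a 0.828 r 141.7
[ 9.1 -0.9  6.8]
[ 9.  -0.1  6.8]
[ 8.4 -0.1  7.5]
[ 7.8 -0.1  8.2]
[ 7.1 -0.1  8.8]
[ 6.4 -0.1  9.3]
```

Some radial push inward (17 N); I'll bias the path slightly outward.

```bash
sed -i 's/140.9); d=t/float(sys.argv[3])); d=t/' arc.py; python3 arc.py 5 0.07 143
```

```text
t 15.05 jig TCP [-11.5  13.  163.7] F jig [-1.7 -2.9 19.9] open 0.233 yawerr -0.0003 rp [3.13  0.098]
lever a 0.828 r 141.7
[ 9.1 -0.8  4.3]
[ 8.1 -0.1  5.9]
[ 7.6 -0.1  6.5]
[ 7.1 -0.1  7. ]
[ 6.6 -0.1  7.5]
```

Request:
send_rows(plan="9.1 -0.8 4.3 0 10; 8.1 0 5.9 0 10")

```text
t: 15.25
eef_pos: [549.1, 57.4, 155.1]
tcp_rot: [3.127, 0.111, 2.972]
ft_force: [-5.0, -1.4, 19.5]
opening: 0.222
```

```bash
python3 arc.py 5 0.07 143
```

```text
t 15.25 jig TCP [-24.   13.1 155.1] F jig [-4.7 -2.2 19.5] open 0.222 yawerr -0.0006 rp [3.127 0.111]
lever a 0.721 r 143.1
[ 7.9 -1.   6.2]
[ 7.5 -0.1  6.7]
[ 7.  -0.1  7.2]
[ 6.5 -0.1  7.7]
[ 5.9 -0.1  8.1]
```

Run:
```python
from h import *
import pickle
for n,o in (("side",(190,90)),("top",(150,100))):
    p=eyes.read_camera(n);pickle.dump(p,open(n+"10.pkl","wb")); cv2.imwrite(f"pics/{n}10.png",cv2.resize(p["image"][o[1]:o[1]+120,o[0]:o[0]+120],(600,600),interpolation=cv2.INTER_CUBIC)[:,:,::-1])
```

```text
(no output)
```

View pics/side10.png

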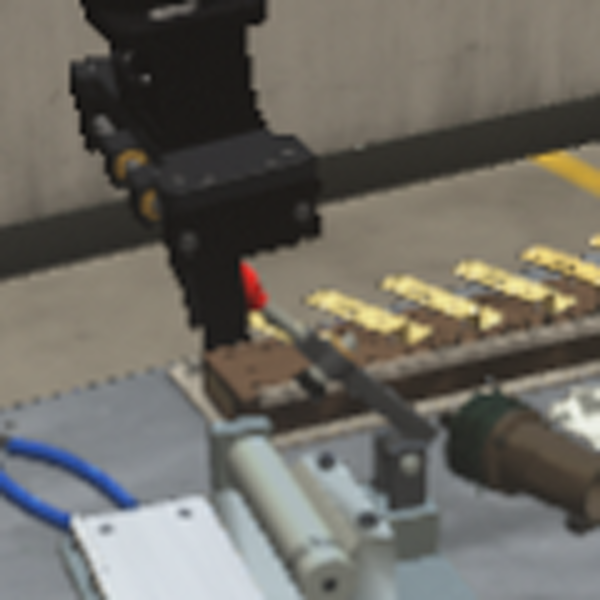

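The ball has slipped toward the pads' +x edge (red showing at (252,285)). The lever stays where left, so I'll let go, back off and re-measure the knob.

Request:
send_rows(plan="0 0 0 0 30; 0 0 0 0 45; 0 0 0 0 60; 20 0 0 0 60; 30 0 0 0 60; 30 0 0 0 60; 20 0 0 0 60; 0 0 0 0 60")

```text
t: 16.15
eef_pos: [446.5, 74.6, 142.7]
tcp_rot: [3.128, 0.108, 2.972]
ft_force: [0.3, 0.7, -0.2]
opening: 0.629
```

```bash
python3 arc.py 1 .01 141
python3 - <<'E'
from h import *
import pickle
for n,o in (("side",(190,90)),("top",(150,100))):
    p=eyes.read_camera(n);pickle.dump(p,open(n+"11.pkl","wb")); cv2.imwrite(f"pics/{n}11.png",cv2.resize(p["image"][o[1]:o[1]+120,o[0]:o[0]+120],(600,600),interpolation=cv2.INTER_CUBIC)[:,:,::-1])
    im=p["image"].astype(int); m=((im[...,0]>150)&(im[...,1]<80)&(im[...,2]<80)).astype(np.uint8)
    nn,_,st,ce=cv2.connectedComponentsWithStats(m); print(n,[(st[i].tolist(),ce[i].round(1).tolist()) for i in range(1,nn) if st[i][4]>8])
E
```

```text
t 16.15 jig TCP [-128.    12.8  142.7] F jig [ 0.1  0.7 -0.2] open 0.629 yawerr -0.0012 rp [3.128 0.108]
lever a 0.324 r 220.9
[-67.6  -1.   42.6]
side [([233, 143, 10, 8, 47], [237.1, 146.0]), ([152, 206, 17, 15, 32], [159.9, 213.2]), ([337, 242, 28, 19, 103], [350.2, 252.9]), ([334, 259, 18, 14, 99], [342.4, 264.9]), ([362, 258, 22, 22, 187], [372.3, 268.1]), ([321, 260, 10, 9, 27], [324.9, 264.0]), ([331, 264, 3, 6, 12], [331.8, 266.2]), ([353, 270, 9, 10, 37], [356.5, 275.0]), ([300, 273, 22, 21, 172], [311.5, 283.2]), ([325, 274, 12, 6, 35], [331.5, 276.5]), ([348, 276, 4, 5, 14], [349.1, 278.6]), ([329, 283, 19, 14, 89], [338.2, 288.6]), ([350, 282, 4, 5, 12], [350.8, 283.9]), ([355, 282, 12, 9, 49], [360.9, 285.9]), ([293, 286, 6, 5, 13], [294.9, 287.5]), ([347, 289, 6, 6, 11], [349.5, 291.5]), ([291, 292, 5, 4, 11], [293.1, 293.0]), ([330, 293, 20, 12, 86], [339.8, 298.8]), ([287, 298, 12, 11, 45], [292.9, 303.9]), ([295, 300, 10, 3, 14], [300.2, 300.8])]
top [([197, 167, 10, 11, 44], [201.3, 173.1])]
```

View pics/side11.png

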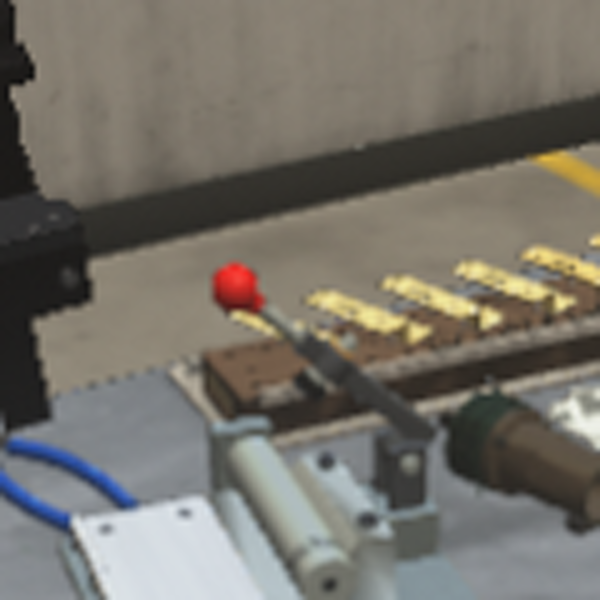

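View pics/top11.png

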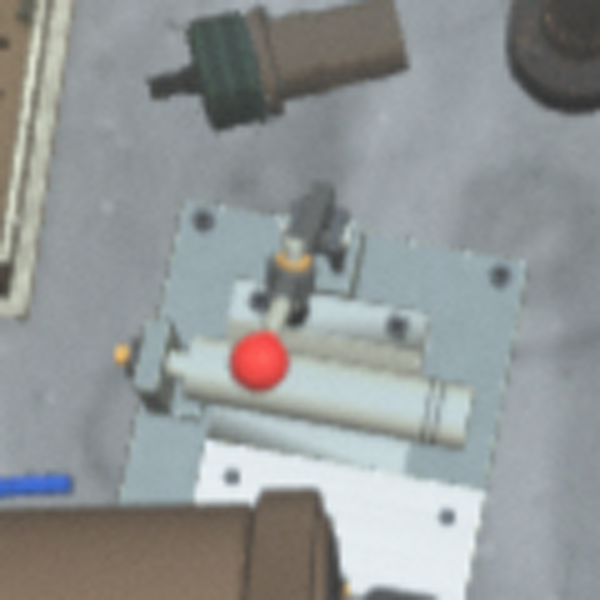

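```bash
cat > knob.py <<'E'
import sys,pickle
from st import *
def tri(pt,ut,ps,us):
    o1,d1=ray(pt,[ut]);o2,d2=ray(ps,[us]);t=np.linalg.lstsq(np.c_[d1[0],-d2[0]],o2-o1,rcond=None)[0]
    a,b=o1+t[0]*d1[0],o2+t[1]*d2[0];X=(a+b)/2
    J=jig(X-[q[0],q[1],0]);print("gap",(a-b).round(1),"jig",J.round(1),"a",(np.arctan2(J[2]-68,70-J[0])-.1138).round(3),"r",np.hypot(J[2]-68,70-J[0]).round(1));return J
n=sys.argv[1];v=list(map(float,sys.argv[2:6]))
tri(pickle.load(open(f"top{n}.pkl","rb")),v[:2],pickle.load(open(f"side{n}.pkl","rb")),v[2:])
E
python3 knob.py 11 201.4 171.9 237 146.7
```

```text
gap [ 0.1 -0.   0. ] jig [-15.3  12.4 178. ] a 0.797 r 139.2
```

The knob is at jig (-15, 12, 178), a≈0.80. The pinch slips under the hinge drag, so I'll push the ball from above with closed fingers, following it. That also gives a direct feel for the force.

Request:
send_rows(plan="0 0 -30 0 40; 0 0 -35 0 20; 0 0 -15 0 0; -20 0 0 0 0; -25 0 0 0 0; -25 0 0 0 0; -10 0 0 0 0; 0 0 0 0 0")

```text
t: 17.05
eef_pos: [530.2, 58.9, 237.6]
tcp_rot: [3.126, 0.117, 2.969]
ft_force: [-0.6, 0.1, -0.6]
opening: 0.027
```

```bash
python3 st.py -16 12.4 195
```

```text
t 17.05 jig TCP [-42.9  11.4 237.6] F jig [-0.6 -0.  -0.6] open 0.027 yawerr -0.0034 rp [3.126 0.117]
tool delta [-21.7   0.4  45.5] roll -0.0034
```

Request:
send_rows(plan="-14 0.4 8 -0.003 0; -8 0 10 0 0; 0 0 10 0 0; 0 0 6 0 0; 0 0 0 0 0")

```text
t: 17.55
eef_pos: [555.9, 55.4, 202.2]
tcp_rot: [3.127, 0.114, 2.973]
ft_force: [0.4, -0.2, -0.2]
opening: 0.004
```

```bash
python3 st.py -16 12.4 190
```

```text
t 17.55 jig TCP [-16.9  12.3 202.2] F jig [ 0.4 -0.2 -0.2] open 0.004 yawerr 0.0 rp [3.127 0.114]
tool delta [ 0.5 -0.1 12.2] roll 0.0
```

```bash
cat > arc2.py <<'E'
import sys
from st import *
S,p=now(); a=S["tcp_rot"]
Rm=cv2.Rodrigues(np.array([0,0,a[2]]))[0]@cv2.Rodrigues(np.array([0,a[1],0]))[0]@cv2.Rodrigues(np.array([a[0],0,0.]))[0]
pos=lambda A:np.array([70-140.5*np.cos(A+.1138),12.2,68+140.5*np.sin(A+.1138)+12])
ph=np.arcsin((p[2]-80)/140.5)-.1138; print("a from z",ph.round(3),"x should be",pos(ph)[0].round(1))
prev=p
for A in map(float,sys.argv[1:]):
    t=pos(A); d=t-prev; prev=t
    w=np.array([c*d[0]-s*d[1],s*d[0]+c*d[1],d[2]]); print(A,(Rm.T@w).round(1))
E
python3 arc2.py .8 .75 .7 .65 .6 .55 .5 .45 .4
```

```text
t 17.55 jig TCP [-16.9  12.3 202.2] F jig [ 0.4 -0.2 -0.2] open 0.004 yawerr 0.0 rp [3.127 0.114]
a from z 0.94 x should be 0.6
0.8 [ 0.2 -0.3 11. ]
0.75 [ 5.9 -0.1  3.8]
0.7 [ 5.7 -0.1  4.1]
0.65 [ 5.5 -0.1  4.3]
0.6 [ 5.3 -0.1  4.6]
0.55 [ 5.1 -0.1  4.9]
0.5 [ 4.8 -0.1  5.1]
0.45 [ 4.5 -0.1  5.4]
0.4 [ 4.3 -0.1  5.6]
```

Request:
send_rows(plan="0 0 6 0 0; 0 0 5 0 0; 2 0 3 0 0; 4 0 4 0 0")

```text
t: 17.95
eef_pos: [552.2, 56.5, 186.0]
tcp_rot: [3.127, 0.118, 2.973]
ft_force: [-12.5, -1.5, 27.1]
opening: 0.004
```

```bash
python3 arc2.py .75 .7 .65 .6 .55 .5 .45 .4
```

```text
t 17.95 jig TCP [-20.8  12.8 186. ] F jig [-12.1  -3.6  27.1] open 0.004 yawerr 0.0006 rp [3.127 0.118]
a from z 0.741 x should be -22.2
0.75 [ 0.4 -0.6 -0.9]
0.7 [ 5.7 -0.1  4. ]
0.65 [ 5.5 -0.1  4.3]
0.6 [ 5.3 -0.1  4.6]
0.55 [ 5.1 -0.1  4.9]
0.5 [ 4.8 -0.1  5.1]
0.45 [ 4.6 -0.1  5.3]
0.4 [ 4.3 -0.1  5.6]
```

Request:
send_rows(plan="8 0 3 0 0; 6 0 4 0 0")

```text
t: 18.15
eef_pos: [541.9, 58.6, 180.4]
tcp_rot: [3.125, 0.128, 2.973]
ft_force: [0.8, -3.0, 8.6]
opening: 0.006
```

```bash
python3 arc2.py .6 .55 .5 .45 .4
```

```text
t 18.15 jig TCP [-31.3  13.1 180.4] F jig [ 1.3 -2.8  8.6] open 0.006 yawerr 0.0006 rp [3.125 0.128]
a from z 0.682 x should be -28.3
0.6 [ 6.  -1.   7.7]
0.55 [ 5.1 -0.1  4.8]
0.5 [ 4.9 -0.1  5.1]
0.45 [ 4.6 -0.1  5.3]
0.4 [ 4.3 -0.1  5.5]
```

Request:
send_rows(plan="5 -0.5 5 0 0; 6 0 5 0 0; 5.5 0 5 0 0")

```text
t: 18.45
eef_pos: [529.3, 60.9, 167.6]
tcp_rot: [3.124, 0.139, 2.974]
ft_force: [-1.5, -2.8, 10.6]
opening: 0.002
```

```bash
python3 arc2.py .5 .45 .4 .35 .3
```

```text
t 18.45 jig TCP [-44.   13.3 167.6] F jig [-1.  -3.  10.6] open 0.002 yawerr 0.0009 rp [3.124 0.139]
a from z 0.559 x should be -39.9
0.5 [ 1.7 -1.2  6.4]
0.45 [ 4.7 -0.1  5.2]
0.4 [ 4.4 -0.1  5.5]
0.35 [ 4.1 -0.1  5.7]
0.3 [ 3.8 -0.1  5.9]
```

Request:
send_rows(plan="3 -0.8 5.5 0 0; 4.5 0 5.3 0 0; 4.4 0 5.5 0 0")

```text
t: 18.75
eef_pos: [517.9, 63.0, 152.9]
tcp_rot: [3.123, 0.142, 2.974]
ft_force: [-3.5, -3.3, 11.6]
opening: 0.006
```

```bash
python3 arc2.py .35 .3 .25 .2 .15
```

```text
t 18.75 jig TCP [-55.6  13.3 152.9] F jig [-2.9 -3.8 11.6] open 0.006 yawerr 0.0012 rp [3.123 0.142]
a from z 0.432 x should be -50.1
0.35 [ 1.5 -1.3  9.9]
0.3 [ 3.9 -0.1  5.9]
0.25 [ 3.6 -0.1  6.1]
0.2 [ 3.2 -0.1  6.2]
0.15 [ 2.9 -0.1  6.4]
```

Request:
send_rows(plan="2 -1 6 0 0; 2.5 0 6 0 0; 2.5 0 6 0 0")

```text
t: 19.05
eef_pos: [508.3, 64.1, 135.6]
tcp_rot: [3.123, 0.136, 2.975]
ft_force: [-9.5, -0.7, 13.4]
opening: 0.005
```

```bash
python3 arc2.py .2 .15 .1
python3 - <<'E'
from h import *
import pickle
for n,o in (("side",(190,90)),("top",(150,100))):
    p=eyes.read_camera(n);pickle.dump(p,open(n+"12.pkl","wb")); cv2.imwrite(f"pics/{n}12.png",cv2.resize(p["image"][o[1]:o[1]+120,o[0]:o[0]+120],(600,600),interpolation=cv2.INTER_CUBIC)[:,:,::-1])
E
```

```text
t 19.05 jig TCP [-65.3  12.9 135.6] F jig [-9.2 -2.3 13.4] open 0.005 yawerr 0.002 rp [3.123 0.136]
a from z 0.293 x should be -59.0
0.2 [ 0.  -0.9 12.3]
0.15 [ 2.9 -0.1  6.4]
0.1 [ 2.6 -0.1  6.5]
```

View pics/side12.png

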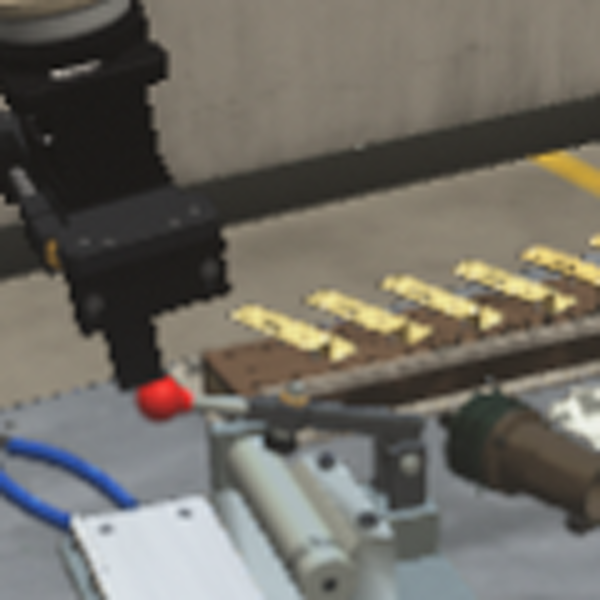

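The finger has crept to the ball's outer (-x) edge at (140,385). I'll lift, recentre on the ball and continue.

Request:
send_rows(plan="0 0 -12 0 0; 0 -0.5 -8 0 0; -6 0 0 0 0; 0 0 0 0 0")

```text
t: 19.55
eef_pos: [511.3, 62.8, 156.5]
tcp_rot: [3.123, 0.136, 2.975]
ft_force: [0.4, 0.5, -0.0]
opening: 0.003
```

```bash
python3 arc2.py .25
python3 - <<'E'
from h import *
import pickle
for n,o in (("side",(190,90)),("top",(150,100))):
    p=eyes.read_camera(n);pickle.dump(p,open(n+"13.pkl","wb")); cv2.imwrite(f"pics/{n}13.png",cv2.resize(p["image"][o[1]:o[1]+120,o[0]:o[0]+120],(600,600),interpolation=cv2.INTER_CUBIC)[:,:,::-1])
E
```

```text
t 19.55 jig TCP [-62.1  12.1 156.5] F jig [ 0.3  0.6 -0. ] open 0.003 yawerr 0.0022 rp [3.123 0.136]
a from z 0.462 x should be -47.9
0.25 [ 2.8 -0.4 26.3]
```

View pics/side13.png

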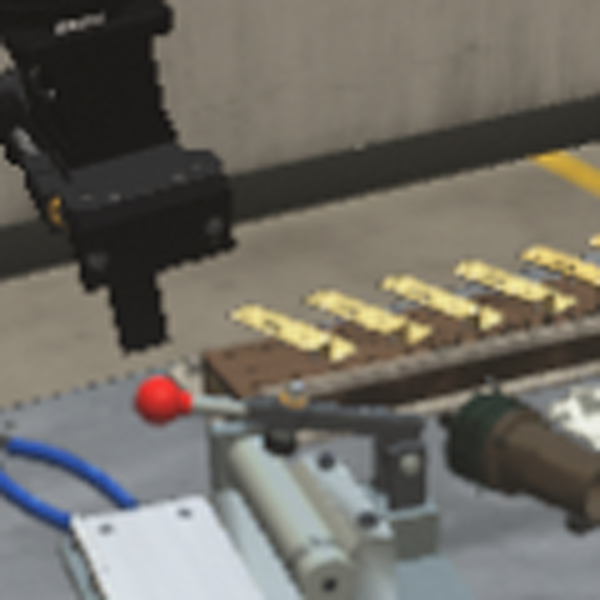

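View pics/top13.png

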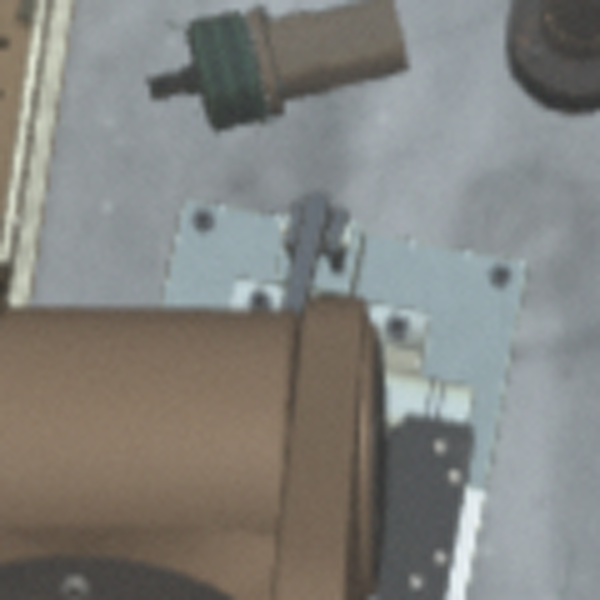

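```bash
cat > sk.py <<'E'
import sys,pickle
from st import *
p=pickle.load(open(f"side{sys.argv[1]}.pkl","rb"))
for k in range(2,len(sys.argv),2):
    o,d=ray(p,[[float(sys.argv[k]),float(sys.argv[k+1])]]); O=jig(o-[q[0],q[1],0]);D=jig(d[0]); J=O+D*(12-O[1])/D[1]
    print("knob jig",J.round(1),"a",(np.arctan2(J[2]-68,70-J[0])-.1138).round(3),"r",np.hypot(J[2]-68,70-J[0]).round(1))
E
python3 sk.py 13 221.8 169.8
python3 -c "
import cv2
"
```

```text
knob jig [-57.4  12.  122.8] a 0.292 r 138.7
```

Request:
send_rows(plan="-4 0 8 0 0; -1 0 8 0 0; 0 0 4 0 0; 0 0 4 0 0")

```text
t: 20.05
eef_pos: [516.6, 62.1, 130.0]
tcp_rot: [3.124, 0.128, 2.975]
ft_force: [-14.9, 2.1, 15.5]
opening: 0.003
```

```bash
python3 arc2.py .25 .2 .15 .1
```

```text
t 20.05 jig TCP [-56.7  12.3 130. ] F jig [-15.   -0.5  15.5] open 0.003 yawerr 0.0022 rp [3.124 0.128]
a from z 0.25 x should be -61.3
0.25 [ 4.5 -0.1 -0.6]
0.2 [ 3.2 -0.1  6.3]
0.15 [ 2.8 -0.1  6.4]
0.1 [ 2.5 -0.1  6.6]
```

Request:
send_rows(plan="5 0 2 0 0; 4 0 5 0 0")

```text
t: 20.25
eef_pos: [510.1, 63.5, 121.7]
tcp_rot: [3.123, 0.131, 2.975]
ft_force: [0.5, -1.3, 7.6]
opening: 0.006
```

```bash
python3 arc2.py  .2 .15 .1
```

```text
t 20.25 jig TCP [-63.4  12.6 121.7] F jig [ 0.7 -1.2  7.6] open 0.006 yawerr 0.0022 rp [3.123 0.131]
a from z 0.187 x should be -64.2
0.2 [ 0.  -0.3 -1.7]
0.15 [ 2.9 -0.1  6.4]
0.1 [ 2.5 -0.1  6.5]
```

Request:
send_rows(plan="1.5 -0.3 3 0 0; 1.5 0 3 0 0")

```text
t: 20.45
eef_pos: [507.8, 63.8, 114.8]
tcp_rot: [3.123, 0.131, 2.975]
ft_force: [-3.3, 0.8, 8.7]
opening: 0.006
```

Request:
send_rows(plan="1.2 0 2 0 0")

```text
t: 20.55
eef_pos: [506.9, 64.0, 112.4]
tcp_rot: [3.123, 0.131, 2.975]
ft_force: [-1.8, -1.2, 9.1]
opening: 0.004
```

Request:
send_rows(plan="0.8 0 1.5 0 0")

```text
t: 20.65
eef_pos: [506.4, 64.1, 110.6]
tcp_rot: [3.123, 0.131, 2.975]
ft_force: [-2.3, -0.7, 8.7]
opening: 0.006
```

```bash
python3 arc2.py .1
```

```text
t 20.65 jig TCP [-67.2  12.5 110.6] F jig [-2.2 -1.   8.7] open 0.006 yawerr 0.0023 rp [3.123 0.131]
a from z 0.106 x should be -67.1
0.1 [ 0.2 -0.4  0.8]
```

Request:
send_rows(plan="0.4 0 1 0 0")

```text
t: 20.75
eef_pos: [506.1, 64.2, 109.4]
tcp_rot: [3.123, 0.131, 2.975]
ft_force: [-3.8, 0.1, 9.6]
opening: 0.003
```

Request:
send_rows(plan="0.4 0 1 0 0")

```text
t: 20.85
eef_pos: [505.7, 64.2, 108.2]
tcp_rot: [3.123, 0.131, 2.975]
ft_force: [-2.7, 0.2, 8.2]
opening: 0.007
```

Request:
send_rows(plan="0.4 0 1 0 0")

```text
t: 20.95
eef_pos: [505.3, 64.3, 106.9]
tcp_rot: [3.124, 0.131, 2.975]
ft_force: [-2.8, 0.0, 7.6]
opening: 0.004
```

Request:
send_rows(plan="0.4 0 1 0 0")

```text
t: 21.05
eef_pos: [505.0, 64.3, 105.7]
tcp_rot: [3.124, 0.131, 2.975]
ft_force: [-2.1, 0.0, 7.8]
opening: 0.009
```

Request:
send_rows(plan="0.4 0 1 0 0")

```text
t: 21.15
eef_pos: [504.7, 64.4, 104.6]
tcp_rot: [3.124, 0.131, 2.975]
ft_force: [-3.3, -1.4, 10.6]
opening: 0.006
```

Request:
send_rows(plan="0.3 0 1 0 0")

```text
t: 21.25
eef_pos: [504.5, 64.4, 103.5]
tcp_rot: [3.124, 0.13, 2.975]
ft_force: [-5.0, -0.9, 12.2]
opening: 0.005
```

Request:
send_rows(plan="0.3 0 1 0 0")

```text
t: 21.35
eef_pos: [504.3, 64.5, 102.5]
tcp_rot: [3.124, 0.131, 2.975]
ft_force: [-4.6, -0.0, 14.3]
opening: 0.003
```

Run:
```python
from st import *
import pickle
now()
p=eyes.read_camera("side"); now(); p=eyes.read_camera("top"); now()
```

```text
t 21.35 jig TCP [-69.3  12.5 102.5] F jig [-4.5 -0.8 14.3] open 0.003 yawerr 0.0026 rp [3.124 0.131]
t 21.4 jig TCP [-69.4  12.6 102.4] F jig [-4.2 -1.  12.7] open -0.0 yawerr 0.0026 rp [3.124 0.131]
t 21.45 jig TCP [-69.4  12.6 102.5] F jig [-2.8 -1.  11.4] open 0.007 yawerr 0.0026 rp [3.124 0.13 ]
```

Past contact at z≈105.5, the force rose about 2 N/mm to ~14 N, against ~8.3 N while swinging. That is about 3 mm, or +5–6 N, so firm. Lift off and inspect.

Request:
send_rows(plan="0 0 -3 0 0; 0 0 -10 0 0; 0 0 -25 0 0; 10 0 -35 0 0; 30 0 -35 0 0; 45 0 -20 0 0; 45 0 0 0 0; 0 0 0 0 0")

```text
t: 22.25
eef_pos: [355.0, 86.5, 216.6]
tcp_rot: [3.124, 0.127, 2.974]
ft_force: [0.2, 0.4, -0.2]
opening: 0.003
```

```bash
python3 st.py
python3 - <<'E'
from h import *
import pickle
for n,o in (("side",(190,100)),("top",(150,100))):
    p=eyes.read_camera(n);pickle.dump(p,open(n+"14.pkl","wb")); cv2.imwrite(f"pics/{n}14.png",cv2.resize(p["image"][o[1]:o[1]+120,o[0]:o[0]+120],(600,600),interpolation=cv2.INTER_CUBIC)[:,:,::-1])
    cv2.imwrite(f"pics/{n}14f.png",p["image"][:,:,::-1])
E
```

```text
t 22.25 jig TCP [-220.2    9.2  216.6] F jig [ 0.2  0.4 -0.2] open 0.003 yawerr 0.0013 rp [3.124 0.127]
```

View pics/side14.png

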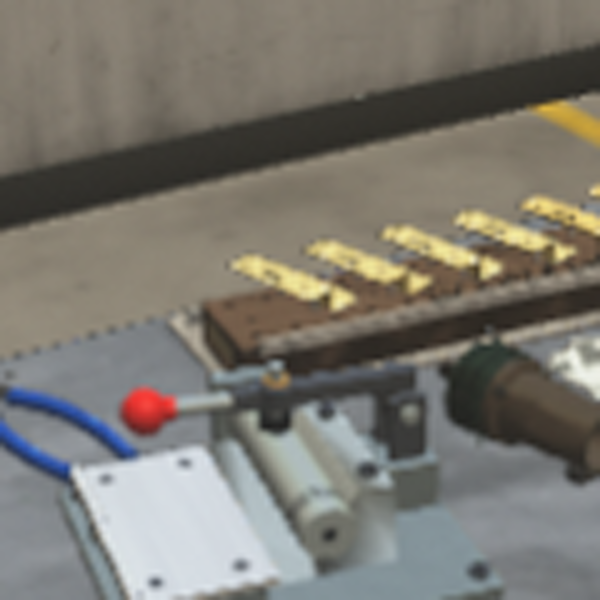

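View pics/top14.png

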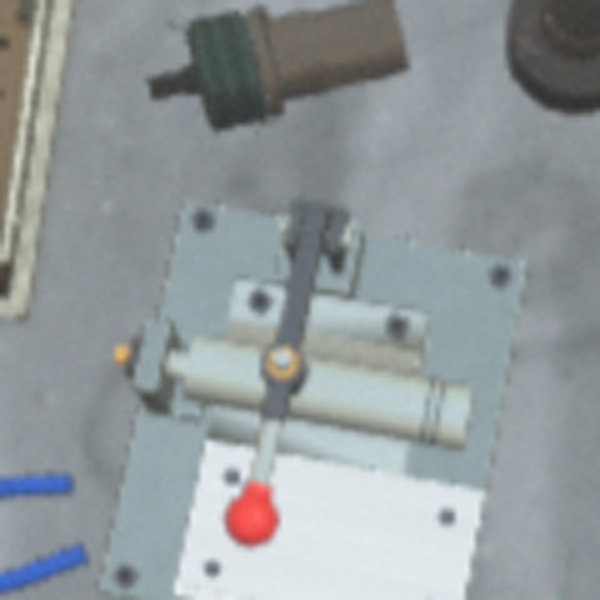

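View pics/top14f.png

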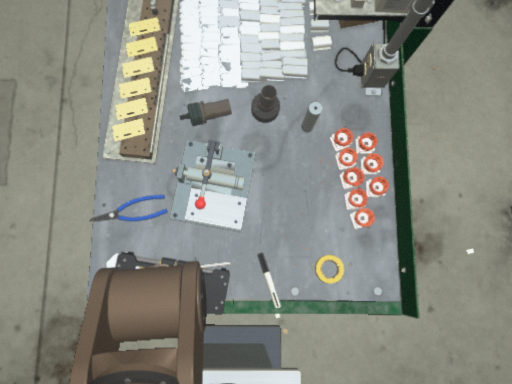

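```bash
python3 - <<'E'
from fit import *
q=np.load("q.npy")
p=pickle.load(open("top14.pkl","rb"))
im=cv2.resize(p["image"][160:200,165:215],(800,640),interpolation=cv2.INTER_CUBIC)[:600,:,::-1].copy()
for X in([0,58,53.2],[0,58,60]):
    print(proj(p,w(q,X)),(proj(p,w(q,X))+.5-[165,160])*16-.5)
cv2.imwrite("pics/stop.png",im)
E
python3 sk.py 14 $(python3 -c "print(190+146/5-.4,100+411/5-.4)")
```

```text
[[187.43084448 173.92573605]] [[366.39351167 230.31177679]]
[[187.10096581 173.28324723]] [[361.11545291 220.03195569]]
knob jig [-67.3  12.   90.6] a 0.049 r 139.2
```

View pics/stop.png

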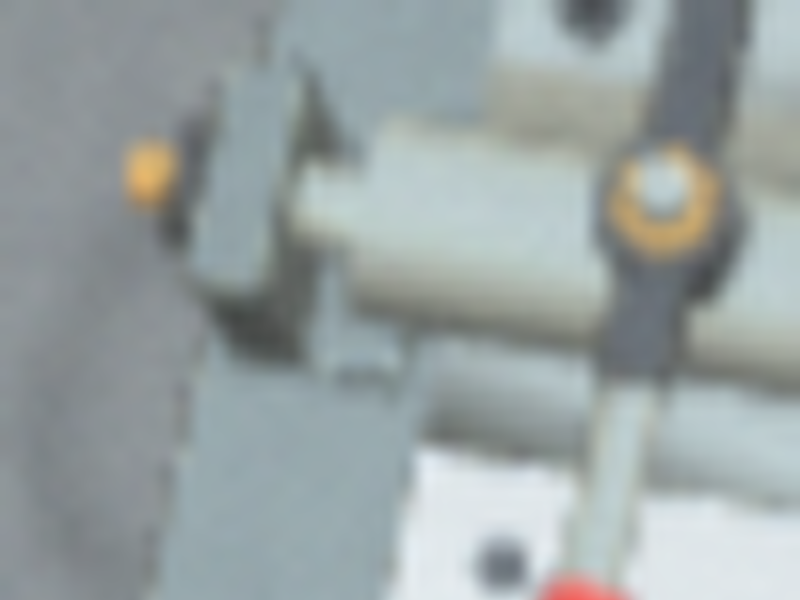

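The zoom shows the plunger end flush on the stop screw at (355,215). The pad is down on the plunger at (660,210), and nothing else has moved.

```bash
python3 -c "
from h import *
print(job_done())"
```

```text
the job is handed in; nothing more can be done
None
```

The plunger is bedded in the vee, pushed home against the stop screw and left clamped. I handed the job in at about 22 s, with the arm clear and touching nothing.

- **Rolling in:** I rolled the plunger across the apron with two open fingers and let it drop into the vee. Its end face then showed where a bedded plunger should be.
- **Sliding home:** It slid along the vee at about 4–6 N. At the stop screw the advance stalled and the force rose to 12–16 N. The last close-up showed the end flush on the screw.
- **Clamping:** My first pinch on the knob slipped partway down. I let go, found the knob again in the pictures, and pushed it down from above with closed fingers instead. That push peaked at about 27 N vertically while the lever was still well up.
- **Clamp force:** The pad touched at about 0.06–0.07 rad by the fingertip height, and I went about 3 mm further. The knob then read about 14 N, against roughly 8.3 N while swinging, so about 5–6 N more. That should be around 12 N at the pad, which I did not measure directly. The force reading eased to about 11–12 N over the next 0.1 s before I lifted off.
- **Last checks:** The lever stayed down, at about 0.05 rad by eye. No other item in the last top view had visibly moved. The arm hid the screwdriver's handle in that view, but I never went near it.

The tool had leaned about 0.13 rad from vertical by the end. I saw no harm from it.

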